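# Pack the sensor fitting kit

## Robot

A 7-joint arm with a two-finger parallel gripper is mounted at the origin on the work surface. World frame = base frame: x ahead of the robot, y to its left, z up, the work surface at z = 0. Lengths are in mm, angles in rad, forces in N, time in s.
With the tool pointing down it reaches from about 425 to 950 mm from the base axis. Payload 4.7 kg.
Tool frame: the origin (TCP) lies midway between the tips of the shut fingers; the grasp point (between the pads) lies 19 mm behind it (manip.pinch_z is the distance from the TCP to the grasp point, in mm); y points along the fingers, x is the direction in which the jaws open and shut, and the axes are right-handed (so a half turn about y gives the same grasp; the last joint's range is limited). The gripper opens to 87 mm and grips with 3 to 60 N. Pads are 19 mm wide; open, the fingers measure 117 mm over their backs; the gripper's body (75 mm by 190 mm) begins 51 mm behind the grasp point.
Start: joints at [-1.164, 0.469, -0.049, 1.532, 0.024, 1.141, -0.082], TCP at [284.905, 611.946, 222.573] pointing down, gripper open.
Joint ranges: [-2.59, 2.59], [-0.33, 1.99], [-1.39, 1.29], [0.1, 2.45], [-1.04, 4.18], [0.21, 1.99], [-2.66, 2.66]. Speed limits (rad/s): [2.57, 2.57, 3.14, 3.14, 3.14, 3.14, 3.14].

## Interface

Orientations are given as a rotation vector (axis times angle).
In Python, from bench import manip gives the robot as it stands. The module is installed in compiled form; this text tells all that it offers.
- The arm moves only by the tool step_arm, never from a script. Its argument "motion" is a list of rows, each a list of 3 entries, a list of its own where there are three numbers: the gripper's target within -1 to 1 (shut at 1, half-way at 0, fully open at -1), then the shift along the world's x, y, z in m, then the turn, a rotation vector about the world's x, y, z in rad. A call has 1 to 8 rows; each row shifts and turns the commanded pose from where the row before left it; what a row does not reach is not made up. A row lasts 1/10 s, in which the tool goes at most 50 mm and 8.59 degrees, less where a joint would pass 70% of its speed; a pose out of reach is approached as far as the arm can. A call is refused whole if a number of a shift passes 0.05 or a number of a turn 0.15, either way. A call with a gripper value outside its range is refused whole. The fingers move at their own pace and stop on an object; the grip force is fixed at half the most. Time passes only in rows, so rows that do not move let the fingers close. It gives the time, the measured TCP pose, the force and the opening at its end, in the units of the state.
- manip.get_obs(): the state, without advancing time (a new reading comes with each control period).
- manip.get_image(name): name is "scene" or "top" or "wrist"; returns a dict with "image" (400x640x3 uint8, red, green, blue), "intrinsics" (3x3 intrinsics, pixels), "R" (3x3) and "t" (3): a world point X has camera coordinates R X + t. Camera axes: x right, y down, z forward; pixel columns grow to the right and rows downward; lengths in mm; the calibration is good to about 2 mm. A picture is of the moment at which its call begins. There is no depth.
- manip.close_job(): hands the job in, once; it reports no verdict.
Trained networks look in a picture, given as the dict that the camera call returned (one of the last four; its "shot" number tells which), for a name from the list of things; names that differ only in an ending like _2 or _b are one class to them, and where a whole thing is asked for, a point or a joint stands for the part that bears it (a point fixed in the world has none). Each returns a list of dicts, best first, with "score" (0 to 1); they miss things now and then, are a little off and sometimes report something else, mostly with a low value. They report only what shows in the picture. A call takes as long as a camera call.
- manip.recognise(picture, thing): "bbox" ([left, top, width, height] as shares, 0 to 1, of the picture: columns of its width, rows of its height, round what is visible of it).
- manip.place_of(picture, thing): "location" ([column, row] as shares, 0 to 1, of the picture: columns of its width, rows of its height: a listed point, or the origin of a listed thing).
The state is a dict: "t": time; "q": joint angles; "qvel": joint speeds; "tau": joint torques, N m; "tool_pos": TCP position; "ee_rot": TCP orientation; "force": force on the tool from outside, world axes, zero at the start; "ft_torque": the same for the moment, N m; "grip_width": opening from 0.0 (shut) to 1.0 (fully open).
Only numpy, scipy, OpenCV 4.12 (cv2) and the standard library are available. Lean on these libraries where they do the work, as an engineer would, in place of code of your own. Each camera call takes 0.05 s, during which the arm holds its last target.

## Task

Pack the sensor fitting kit into the wooden tray on the bench: the round brass pulse connector with the thin nose goes upright in the small round well, the hexagonal steel speed sensor upright in the big round well, the aluminium pickup block flat in the oblong well, and the wide-bored steel locking ring flat over the post. Any order will do, but set every part down fully home near the middle of its place and do not drop any. Leave the two look-alikes, the flat-topped hexagonal brass plug and the steel spacer with the tiny hole, where they stand.

Things in the scene. Friction and masses are not known exactly. Their poses are not given: they have to be found in the camera images.
- connector_mid (a point): centre (half-way up) of the loose brass pulse connector: a round body 30 mm in diameter and 34 mm tall, with a thinner round nose 14 mm in diameter on top of it, 50 mm tall in all; z up. It stands upright on the bench at the start and goes in the same way up. 
- sensor_mid (a point): centre (half-way up) of the loose steel speed sensor: a hexagonal body 42 mm across flats and 34 mm tall with a round neck 20 mm in diameter and 14 mm tall on top, 48 mm tall in all; its own x axis is normal to one pair of flats (the others at 60 and 120 degrees), z up. It stands upright on the bench at the start and goes in the same way up. 
- block_mid (a point): centre of the loose aluminium pickup block, 30 mm (own x) by 62 mm (own y) by 34 mm tall, two dark round windows on its top; z up. It lies flat at the start and goes in the same way up. Its long side lies roughly across the robot's front (y), turned at most 0.5 rad.
- lock_ring_mid (a point): centre of the loose steel locking ring, lying flat: outside diameter 52 mm, bore 32 mm, 24 mm tall; z up
- plug_mid (a point): centre of the look-alike to be left alone: a loose brass hexagonal blanking plug, 30 mm across flats, 26 mm tall, flat top without a nose. Low things up to 26 mm tall lie between some of the parts on the bench
- spacer_mid (a point): centre of the look-alike to be left alone: a loose steel spacer lying flat, 52 mm outside diameter and 24 mm tall like the locking ring, but with only a 9 mm hole
- narrow_well: small round well for the connector, fixed in the kit tray, a 92 x 92 x 14 mm grey plastic insert; origin at the centre of its underside (5 mm above the bench), z up, x across the tray's short side and y along the tray; its top face lies 14 mm above the origin. The tray lip is 13 mm above the bench. The well is 48 mm in diameter and 10 mm deep (floor 4 mm above the origin).
- wide_well: big round well for the speed sensor, fixed in the kit tray, a 92 x 92 x 14 mm grey plastic insert; origin at the centre of its underside (5 mm above the bench), z up, x across the tray's short side and y along the tray; its top face lies 14 mm above the origin. The well is 68 mm in diameter and 10 mm deep (floor 4 mm above the origin).
- oblong_well: oblong well for the pickup block, fixed in the kit tray, a 92 x 92 x 14 mm grey plastic insert; origin at the centre of its underside (5 mm above the bench), z up, x across the tray's short side and y along the tray; its top face lies 14 mm above the origin. The well is 48 mm (x) by 80 mm (y) and 10 mm deep (floor 4 mm above the origin).
- post_insert: insert for the locking ring, fixed in the kit tray, a 92 x 92 x 14 mm grey plastic insert; origin at the centre of its underside (5 mm above the bench), z up, x across the tray's short side and y along the tray; its top face lies 14 mm above the origin. A steel post 10 mm in diameter rises 20 mm from the middle of the top face; the ring lies on that face, the post through its bore.

How it is judged:
By the outcome, as a careful person would: the job done as asked, in the order asked, and still so for the second after the job is handed in, with the robot touching nothing.
It also fails if it takes over 115 s, if anything falls off the work surface, if the arm or the gripper's body presses on something with over 40 N, if the wrist force passes 120 N, or if a joint passes its speed limit or range.

## Working session

There is one attempt and no reset: what is moved stays moved. The work goes in short steps, Python scripts to look and compute and a tool call to move; the robot and the scene stay as the last step left them, time stands still between calls to the robot, and variables do not carry over. Pictures are saved under pics/ and viewed, and the job is handed in when it is done.

Besides the shell and the picture viewer there is one more tool, called as name([rows], argument=value, ...), one row to a line, values as JSON. step_arm: Moves the arm, as the interface text tells. Its arguments: {"type":"object","properties":{"motion":{"type":"array"}},"required":["motion"]}

```bash
mkdir -p pics; ls
cat > h.py <<'E'
import numpy as np, cv2
from bench import manip
def save(p,n): cv2.imwrite('pics/'+n+'.png', cv2.cvtColor(p['image'],cv2.COLOR_RGB2BGR))
def ray(p,uv):
    K=np.array(p['intrinsics']);R=np.array(p['R']);t=np.array(p['t'])
    d=R.T@np.linalg.solve(K,[uv[0],uv[1],1.]); return -R.T@t, d/np.linalg.norm(d)
def atz(p,uv,z):
    c,d=ray(p,uv); return c+d*(z-c[2])/d[2]
def tri(rs):
    A=0;b=0
    for c,d in rs:
        M=np.eye(3)-np.outer(d,d);A=A+M;b=b+M@c
    X=np.linalg.solve(A,b); return X,[np.linalg.norm((np.eye(3)-np.outer(d,d))@(X-c)) for c,d in rs]
def proj(p,X):
    v=np.array(p['intrinsics'])@(np.array(p['R'])@np.array(X)+np.array(p['t'])); return v[:2]/v[2]
NAMES="connector_mid sensor_mid block_mid lock_ring_mid plug_mid spacer_mid narrow_well wide_well oblong_well post_insert".split()
E
python3 - <<'E'
from h import *
o=manip.get_obs();print({k:np.round(v,3) for k,v in o.items()})
ps={n:manip.get_image(n) for n in("scene","top","wrist")}
for n,p in ps.items(): save(p,n+'0'); print(n,np.round(-np.array(p['R']).T@p['t']),p['shot'])
for k in NAMES:
    rs=[]
    for n in("scene","top"):
        r=manip.place_of(ps[n],k)
        for q in r[:2]: print(k,n,np.round([q['location'][0]*640,q['location'][1]*400],1),round(q['score'],2),end='; ')
        if r: rs.append(ray(ps[n],[r[0]['location'][0]*640,r[0]['location'][1]*400]))
    if len(rs)==2: X,e=tri(rs);print('\n  ',np.round(X,1),np.round(e,1))
    else: print()
E
```

```text
pics
{'t': np.float64(0.0), 'q': array([-1.164,  0.469, -0.049,  1.534,  0.024,  1.141, -0.082]), 'qvel': array([-0.001, -0.001,  0.   , -0.   ,  0.   ,  0.001, -0.001]), 'tau': array([-0.0000e+00, -5.0798e+01, -8.1000e-02, -2.3616e+01, -6.1000e-02,
        3.8000e-02,  0.0000e+00]), 'tool_pos': array([284.682, 611.369, 221.514]), 'ee_rot': array([-1.386, -0.881,  0.884]), 'force': array([ 0.216, -0.115,  0.202]), 'ft_torque': array([ 0.021, -0.002, -0.047]), 'grip_width': np.float64(0.998)}
scene [903. 474. 675.] 1
top [ 469.   14. 1060.] 2
wrist [213. 645. 384.] 3
connector_mid scene [427.5 252.8] 0.71; connector_mid top [224. 229.] 0.41; 
   [462.3 233.2  12.2] [3.6 3.6]
sensor_mid scene [339.1 169.6] 0.84; sensor_mid top [342.1 233.9] 0.8; sensor_mid top [240.5 155.5] 0.46; 
   [460.3 -79.5  16.7] [0.8 0.8]
block_mid scene [277.4 107.3] 0.69; block_mid top [461.3 238.6] 0.55; 
   [ 459.  -387.3   38.2] [1.4 1.4]
lock_ring_mid scene [381.  207.7] 0.61; lock_ring_mid top [283.4 232. ] 0.69; 
   [458.2  77.5  11.6] [4.4 4.4]
plug_mid scene [478.3 315.4] 0.79; plug_mid scene [338.5 290.7] 0.24; plug_mid top [163.4 211.7] 0.46; 
   [501.6 389.2  31.4] [5.5 5.5]
spacer_mid scene [298.3 147.3] 0.54; spacer_mid top [395.6 227.4] 0.88; 
   [ 485.8 -226.6    3.4] [4.6 4.6]
narrow_well scene [291.  223.3] 0.93; narrow_well top [313.9 161.4] 0.6; 
   [653.2  -1.9  11.6] [2. 2.]
wide_well scene [270.3 197.9] 0.83; wide_well scene [479.8 317.2] 0.48; wide_well top [355.1 168.6] 0.55; 
   [ 642.4 -116.1  -10.8] [3.9 3.9]
oblong_well scene [273.3 197.5] 0.58; oblong_well scene [338.5 167. ] 0.52; oblong_well top [242.4 157.5] 0.89; oblong_well top [313.2 163.7] 0.31; 
   [675.2 123.8 226.6] [64.9 64.9]
post_insert scene [313.5 254.2] 0.97; post_insert scene [292.7 224.6] 0.41; post_insert top [281.7 160.7] 0.82; 
   [653.9  86.4  -5.8] [0.1 0.1]
```

View pics/scene0.png

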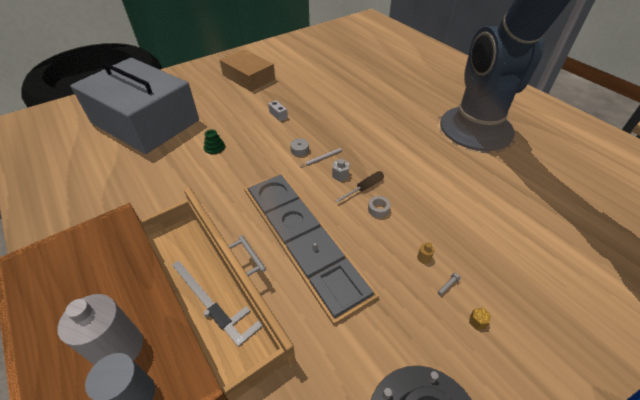

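View pics/top0.png

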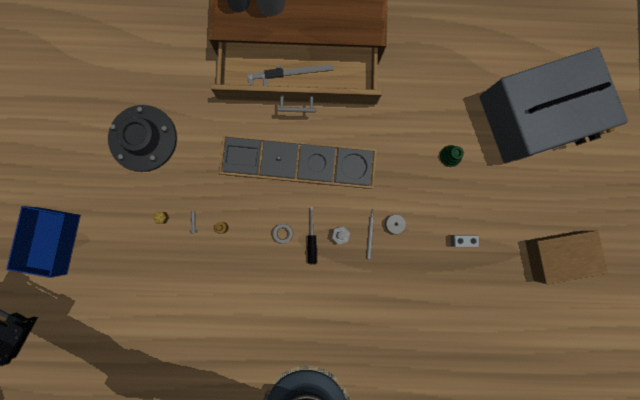

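View pics/wrist0.png

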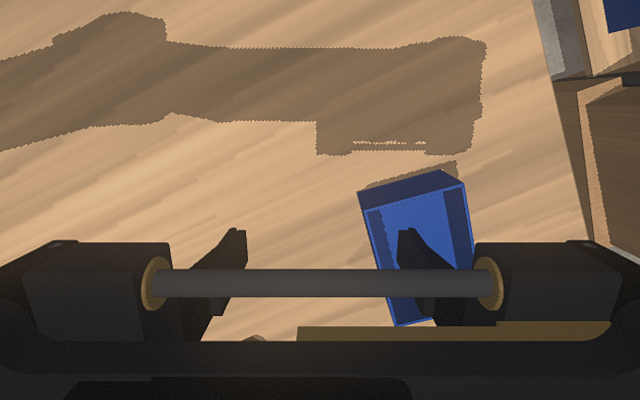

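The scene view shows the parts in a row: plug (480,317), connector (427,252), ring (380,207), sensor (340,170), spacer (299,147) and block (278,108), with a bolt, screwdriver and pen between them. In the top view the tray inserts run oblong (242,157), post (279,159), narrow (317,162), wide (354,166). The wrist view shows only bare bench and the blue bin so far.

Run:
```python
from h import *
from scipy.spatial.transform import Rotation as Ro
o=manip.get_obs();print(np.round(Ro.from_rotvec(o['ee_rot']).as_matrix(),3), manip.pinch_z)
p=manip.get_image('top')
for uv in [(242,157),(279,159),(317,162),(354,166)]: print(np.round(atz(p,uv,19),1))
for uv in [(226,138),(376,148),(371,188),(220,175)]: print('tray corner',np.round(atz(p,uv,13),1))
for uv in [(297,109)]: print('handle',np.round(atz(p,uv,60),1))
w=manip.get_image('wrist');R=Ro.from_rotvec(o['ee_rot']).as_matrix();c=-np.array(w['R']).T@w['t']
print('cam in tool',np.round(R.T@(c-o['tool_pos']),1),np.round(np.array(w['R'])@R,2)); print(w['intrinsics'],p['intrinsics'])
im=p['image'][120:280,140:490];cv2.imwrite('pics/topz.png',cv2.resize(im[...,::-1],(800,366),interpolation=cv2.INTER_CUBIC))
```

```text
[[ 0.422  0.    -0.907]
 [ 0.907  0.     0.422]
 [ 0.    -1.     0.   ]] 18.700000000000003
[656.  190.1  19. ]
[653.8  92.2  19. ]
[649.   -8.8  19. ]
[ 641.4 -107.3   19. ]
tray corner [707.  235.9  13. ]
tray corner [ 692.9 -166.    13. ]
tray corner [ 584.7 -154.5   13. ]
tray corner [607.  247.3  13. ]
handle [777.9  47.5  60. ]
cam in tool [  -0.4 -162.8   79.2] [[ 1.    0.   -0.  ]
 [ 0.   -0.29 -0.96]
 [-0.    0.96 -0.29]]
[[307.69626355   0.         321.78725003]
 [  0.         307.69626355 194.68354516]
 [  0.           0.           1.        ]] [[396.57280495   0.         312.14807773]
 [  0.         396.57280495 200.2917164 ]
 [  0.           0.           1.        ]]
```

View pics/topz.png

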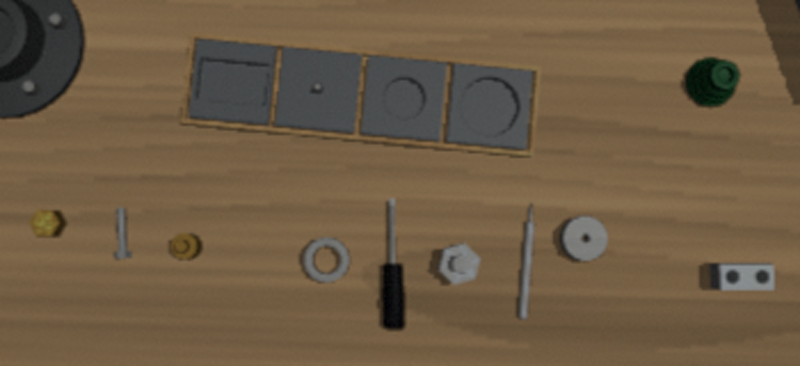

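The zoomed top view shows the hex sensor at about (459,264), the round connector with nose at (185,246), the wide-bored ring at (326,260), the spacer at (584,239) and the block at (743,277). The tray is turned slightly clockwise. Next I'll check how high the drawer handle and the clutter stand, then move in.

Run:
```python
from h import *
t=manip.get_image('top');s=manip.get_image('scene')
z=s['image'][90:310,160:500];cv2.imwrite('pics/scz.png',cv2.resize(z[...,::-1],(800,518),interpolation=cv2.INTER_CUBIC))
def T(a,b): 
    X,e=tri([ray(t,a),ray(s,b)]);return np.round(X,1),np.round(e,1)
print('handle',T((278,109),(263,271)),T((315,109),(231,240)))
print('drawer front top R',T((380,94),(188,192)))
```

```text
handle (array([777.3,  96.7,  55.8]), array([0.2, 0.2])) (array([788.4,  -2.8,  52.6]), array([7.5, 7.5]))
drawer front top R (array([ 818.1, -162.5,   78.8]), array([0.1, 0.1]))
```

View pics/scz.png

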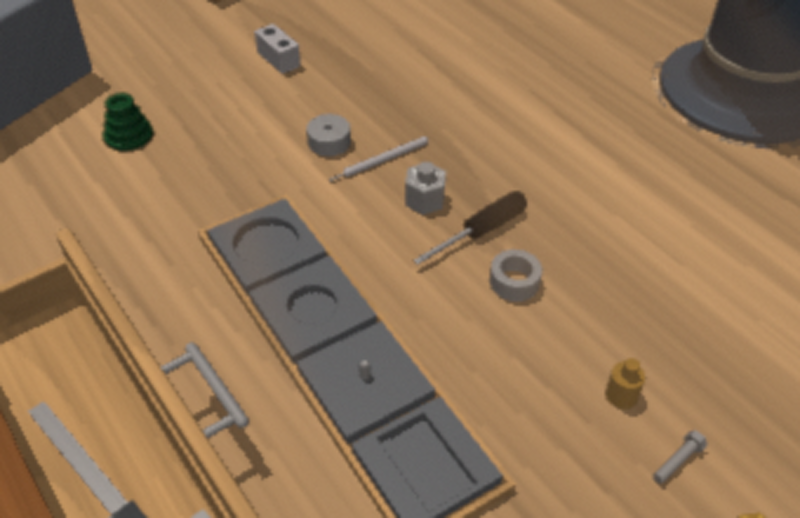

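step_arm([
  [-1, [0.03, -0.04, 0.01], [0, 0, -0.06]],
  [-1, [0.03, -0.04, 0.01], [0, 0, -0.06]],
  [-1, [0.03, -0.04, 0], [0, 0, -0.06]],
  [-1, [0.02, -0.04, 0], [0, 0, -0.06]],
  [-1, [0.02, -0.04, 0], [0, 0, -0.06]],
  [-1, [0.02, -0.04, 0], [0, 0, -0.06]],
  [-1, [0.02, -0.04, 0], [0, 0, -0.06]],
  [-1, [0.01, -0.04, 0], [0, 0, -0.06]],
])

```text
t: 2.15
tool_pos: [465.3, 291.4, 242.5]
ee_rot: [-1.51, -0.511, 0.509]
force: [0.5, -0.4, 0.5]
grip_width: 1.001
```

The scene zoom shows the drawer handle at about z 55 and x 777, with the drawer front behind it. That is well clear of the gripper over the tray.

step_arm([
  [-1, [0, -0.03, 0], [0, 0, -0.1]],
  [-1, [0, -0.028, 0], [0, 0, -0.1]],
])

```text
t: 2.35
tool_pos: [464.1, 233.4, 242.4]
ee_rot: [-1.542, -0.352, 0.352]
force: [0.7, 0.5, -0.5]
grip_width: 0.997
```

```bash
cat >> h.py <<'E'
from scipy.spatial.transform import Rotation as Ro
def look(tag,names):
    w=manip.get_image('wrist');save(w,tag)
    np.save(tag+'.npy',dict(intrinsics=w['intrinsics'],R=w['R'],t=w['t']),allow_pickle=True)
    for k in names:
        for q in manip.place_of(w,k)[:2]:
            u=[q['location'][0]*640,q['location'][1]*400]
            zz={'c':25,'s':24,'b':17,'l':12,'p':13}.get(k[0],5); zz=5 if 'well' in k or 'post' in k else zz
            print(k,np.round(u,1),round(q['score'],2),'at z',zz,np.round(atz(w,u,zz),1))
    o=manip.get_obs();M=Ro.from_rotvec(o['ee_rot']).as_matrix();print('t',round(float(o['t']),2),'tcp',np.round(o['tool_pos'],1),'jaw',np.round(M[:,0],3),'yaw',np.round(np.arctan2(M[1,0],M[0,0]),3),'down',np.round(M[:,1],3),'q',np.round(o['q'],2))
    return w
E
python3 - <<'E'
from h import *
look('w1',NAMES)
E
```

```text
connector_mid [329.  166.8] 0.59 at z 25 [471.6 238.2  25. ]
sensor_mid [232.1 347.3] 0.78 at z 24 [461.8 -76.6  24. ]
lock_ring_mid [269.  259.5] 0.73 at z 12 [455.1  78.2  12. ]
lock_ring_mid [326.4 167.6] 0.17 at z 12 [470.4 233.5  12. ]
plug_mid [399.1  50.5] 0.6 at z 13 [485.9 395.4  13. ]
spacer_mid [268.8 263.5] 0.68 at z 24 [456.5  79.3  24. ]
spacer_mid [329.4 166. ] 0.57 at z 24 [471.7 239.2  24. ]
oblong_well [430.5 249.7] 0.91 at z 5 [658.4 189.4   5. ]
post_insert [394.8 304. ] 0.61 at z 5 [657.4  87.6   5. ]
post_insert [327.4 167.3] 0.59 at z 5 [472.2 233.2   5. ]
t 2.9 tcp [463.6 236.3 242. ] jaw [ 0.898  0.441 -0.   ] yaw 0.457 down [-0. -0. -1.] q [-0.73  0.2   0.21  1.88 -0.05  1.07 -0.05]
```

View pics/w1.png

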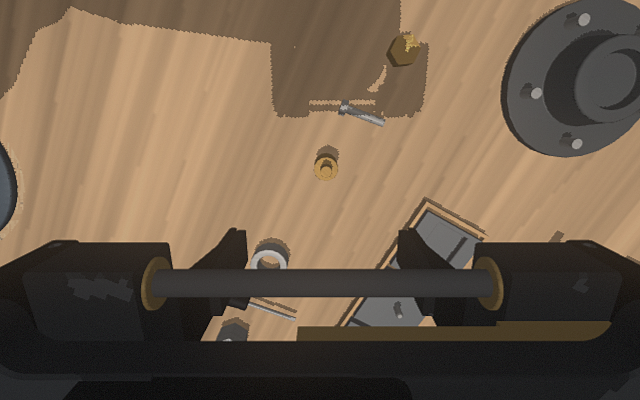

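The wrist view shows the connector with its nose at about (326,168), the ring at (269,258), the plug in shadow at (404,48), and the tray's oblong and post inserts at the right. I'll go lower over the connector for a second height.

step_arm([
  [-1, [0.001, 0, -0.04], [0, 0, -0.1]],
  [-1, [0.001, 0, -0.04], [0, 0, -0.1]],
  [-1, [0.001, 0, -0.03], [0, 0, -0.1]],
  [-1, [0, 0, 0], [0, 0, 0]],
])

```text
t: 3.3
tool_pos: [463.9, 234.3, 128.5]
ee_rot: [-1.572, -0.117, 0.128]
force: [-0.9, 0.6, -0.1]
grip_width: 0.996
```

Run:
```python
from h import *
w=look('w2',['connector_mid'])
b=np.load('w1.npy',allow_pickle=True).item()
print(tri([ray(b,(329,166.8)),ray(w,np.array(manip.place_of(w,'connector_mid')[0]['location'])*[640,400])]))
w1=cv2.imread('pics/w1.png')
a=cv2.resize(w1[130:200,280:370],None,fx=4,fy=4,interpolation=cv2.INTER_CUBIC);
c=cv2.resize(cv2.imread('pics/w2.png')[100:280,220:440],None,fx=2,fy=2)
H=max(a.shape[0],c.shape[0]);f=np.zeros((H,a.shape[1]+c.shape[1],3),np.uint8);f[:a.shape[0],:a.shape[1]]=a;f[:c.shape[0],a.shape[1]:]=c
cv2.imwrite('pics/w12.png',f)
```

```text
connector_mid [326.8 192.3] 0.56 at z 25 [467.3 235.4  25. ]
t 3.4 tcp [467.  235.9 132.5] jaw [ 0.988  0.157 -0.   ] yaw 0.158 down [-0. -0. -1.] q [-0.75  0.33  0.24  2.   -0.11  0.83 -0.29]
(array([466.59081039, 244.74935776,  59.16626239]), [np.float64(1.3173740817515178), np.float64(1.3173740817515944)])
```

View pics/w12.png

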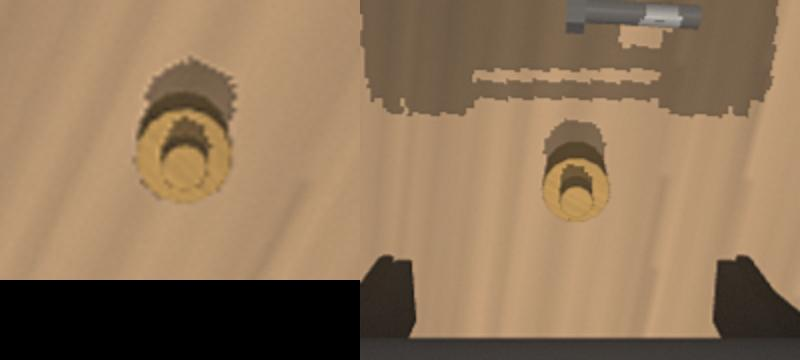

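Both crops show the connector as a shoulder disc with its nose leaning away from the camera. The nose top is at about (326,171) in w1 and (328,201) in w2.

Run:
```python
from h import *
b=np.load('w1.npy',allow_pickle=True).item();w=np.load('w2.npy',allow_pickle=True).item()
print('nose',atz(b,(326.3,171),50),atz(w,(328,201),50)); print('body',atz(b,(326,169.2),34),atz(w,(328,194.2),34))
print(tri([ray(b,(326.3,171)),ray(w,(328,201))]),tri([ray(b,(326,169.2)),ray(w,(328,194.2))]))
for i in range(4):
    o=manip.get_obs();print(np.round(o['tool_pos'],1),np.round(o['ee_rot'],3))
```

```text
nose [468.15180894 236.65852156  50.        ] [468.09121196 235.48297816  50.        ]
body [468.57104067 235.47386964  34.        ] [468.10780126 236.49128401  34.        ]
(array([467.42431413, 238.14562486,  58.07999875]), [np.float64(0.15922045358084005), np.float64(0.15922045358064477)]) (array([468.84655922, 234.4886692 ,  27.84385937]), [np.float64(0.3992720555186262), np.float64(0.3992720555186455)])
[467.7 236.3 133.5] [-1.566 -0.125  0.122]
[467.7 236.3 133.5] [-1.566 -0.125  0.122]
[467.7 236.3 133.5] [-1.566 -0.125  0.122]
[467.7 236.3 133.5] [-1.566 -0.125  0.122]
```

step_arm([
  [-1, [0, 0, -0.04], [0, 0, 0]],
  [-1, [0, 0, -0.04], [0, 0, 0]],
  [-1, [0, 0, -0.03], [0, 0, 0]],
  [-1, [0, 0, -0.008], [0, 0, 0]],
  [-1, [0, 0, 0], [0, 0, 0]],
])

```text
t: 3.95
tool_pos: [467.4, 235.9, 14.8]
ee_rot: [-1.567, -0.123, 0.122]
force: [0.7, 0.4, -0.7]
grip_width: 0.999
```

step_arm([
  [1, [0, 0, 0], [0, 0, 0]],
  [1, [0, 0, 0], [0, 0, 0]],
  [1, [0, 0, 0], [0, 0, 0]],
  [1, [0, 0, 0], [0, 0, 0]],
  [1, [0, 0, 0], [0, 0, 0]],
  [1, [0, 0, 0], [0, 0, 0]],
])

```text
t: 4.55
tool_pos: [466.8, 235.6, 14.3]
ee_rot: [-1.567, -0.122, 0.122]
force: [-0.3, 0.2, -0.2]
grip_width: 0.54
```

step_arm([
  [1, [0, 0, 0], [0, 0, 0]],
  [1, [0, 0, 0], [0, 0, 0]],
  [1, [0, 0, 0], [0, 0, 0]],
  [1, [0, 0, 0], [0, 0, 0]],
  [1, [0, 0, 0], [0, 0, 0]],
  [1, [0, 0, 0], [0, 0, 0]],
])

```text
t: 5.15
tool_pos: [466.9, 235.5, 14.2]
ee_rot: [-1.567, -0.122, 0.121]
force: [1.0, -0.2, -0.9]
grip_width: 0.326
```

step_arm([
  [1, [0, 0, 0.02], [0, 0, 0]],
  [1, [0, 0, 0.04], [0, 0, 0]],
  [1, [0.01, -0.02, 0.04], [0, 0, 0]],
  [1, [0.026, -0.035, 0.01], [0, 0, -0.03]],
  [1, [0.026, -0.035, 0], [0, 0, -0.03]],
  [1, [0.026, -0.035, 0], [0, 0, -0.03]],
  [1, [0.026, -0.035, 0], [0, 0, -0.03]],
  [1, [0.026, -0.035, 0], [0, 0, -0.03]],
])

```text
t: 5.95
tool_pos: [606.6, 39.1, 123.7]
ee_rot: [-1.571, -0.002, 0.005]
force: [1.1, 0.8, -2.8]
grip_width: 0.322
```

step_arm([
  [1, [0.026, -0.035, 0], [0, 0, -0.03]],
  [1, [0.016, -0.015, 0], [0, 0, -0.03]],
  [1, [0, 0, 0], [0, 0, 0]],
])

```text
t: 6.25
tool_pos: [649.8, -14.1, 123.5]
ee_rot: [-1.573, 0.048, -0.048]
force: [-1.2, 0.1, -2.1]
grip_width: 0.324
```

Run:
```python
from h import *
look('w3',NAMES)
print(manip.get_obs()['grip_width'])
```

```text
connector_mid [324.3 252.4] 0.61 at z 25 [648.6 -71.   25. ]
lock_ring_mid [ 89.7 102. ] 0.79 at z 12 [456.9  76.4  12. ]
narrow_well [319.4 184.7] 0.93 at z 5 [647.7 -10.3   5. ]
post_insert [316.   68.7] 0.79 at z 5 [651.3  91.6   5. ]
t 6.8 tcp [648.6  -9.  124.3] jaw [ 0.999 -0.054  0.   ] yaw -0.054 down [ 0.  0. -1.] q [-0.3   0.53  0.35  1.71 -0.22  0.93  0.08]
0.32598574460722257
```

View pics/w3.png

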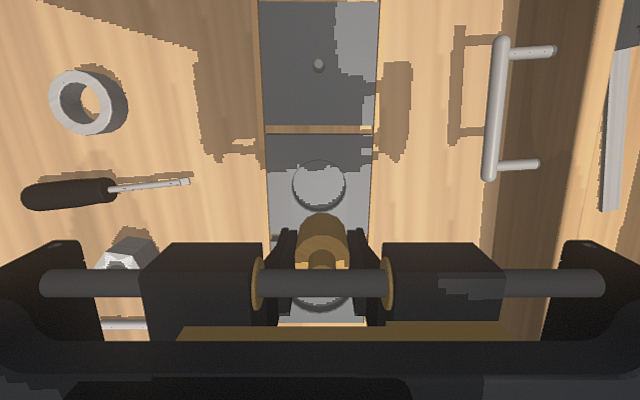

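The wrist view shows the held connector at about (321,240). The narrow well rim is centred near (320,185), the post top is at (318,65) and the ring at (88,101).

Run:
```python
from h import *
w=np.load('w3.npy',allow_pickle=True).item()
im=cv2.imread('pics/w3.png');cv2.imwrite('pics/w3z.png',cv2.resize(im[0:270,255:395],None,fx=3,fy=2.2*1,interpolation=cv2.INTER_CUBIC))
print('rim',atz(w,(319.5,185.5),19),[atz(w,u,19)[:2].round(1) for u in [(292,185),(347,185),(319.5,159),(319.5,212)]])
print('posttop',atz(w,(318,64),39),'base',atz(w,(319,71),19))
print('edges',[atz(w,u,13)[:2].round(1) for u in [(258,0),(270,220),(379,0),(368,200)]])
for c in [(648,-10)]:
  a=np.linspace(0,6.28,9);print([proj(w,(c[0]+24*np.cos(x),c[1]+24*np.sin(x),19)).round(0).tolist() for x in a])
```

```text
rim [648.08015263  -7.29215291  19.        ] [array([623.4,  -5.3]), array([672.8,  -8.3]), array([649.6,  16.7]), array([646.5, -32.6])]
posttop [653.36013971  91.59131146  39.        ] base [653.73352993  88.45276211  19.        ]
edges [array([609.6, 143.2]), array([598.8, -40. ]), array([703.6, 137.5]), array([692.2, -25.7])]
[[346.0, 187.0], [338.0, 169.0], [318.0, 162.0], [299.0, 171.0], [293.0, 190.0], [302.0, 207.0], [321.0, 213.0], [339.0, 205.0], [346.0, 187.0]]
```

View pics/w3z.png

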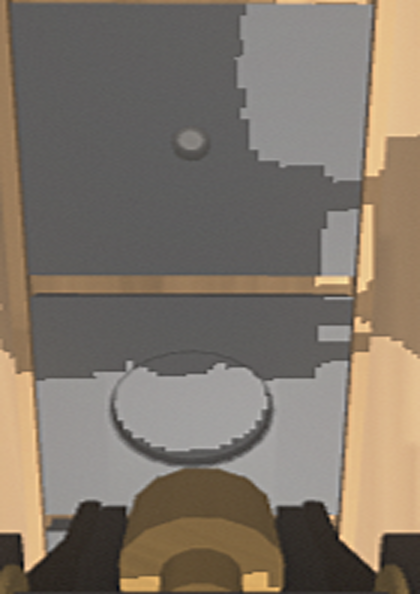

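Run:
```python
from h import *
w=np.load('w3.npy',allow_pickle=True).item()
for z in (109,112): print(proj(w,(648.6,-9+15,z)).round(1), [proj(w,(648.6+d,-9,z+34)).round(1) for d in (-15,15)])
```

```text
[317.9 203.3] [array([290. , 253.4]), array([348.1, 250.2])]
[317.9 204.9] [array([289.5, 256.2]), array([348.6, 253. ])]
```

step_arm([
  [1, [0, 0, -0.03], [0, 0, 0]],
  [1, [0, 0, -0.03], [0, 0, 0]],
  [1, [0, 0, -0.02], [0, 0, 0]],
  [1, [0, 0, -0.012], [0, 0, 0]],
  [1, [0, 0, 0], [0, 0, 0]],
  [1, [0, 0, 0], [0, 0, 0]],
])

```text
t: 7.4
tool_pos: [649.4, -9.6, 32.9]
ee_rot: [-1.57, 0.042, -0.044]
force: [-0.5, 0.7, -1.0]
grip_width: 0.328
```

Run:
```python
from h import *
w=look('w4',['narrow_well','connector_mid'])
im=cv2.imread('pics/w4.png');cv2.imwrite('pics/w4z.png',cv2.resize(im[100:300,240:400],None,fx=4,fy=3,interpolation=cv2.INTER_CUBIC))
```

```text
narrow_well [316.7 226.8] 0.71 at z 5 [645.9 -10.4   5. ]
connector_mid [320.9 254.1] 0.78 at z 25 [648.2 -20.3  25. ]
t 7.55 tcp [649.8  -9.6  33.6] jaw [ 0.998 -0.055  0.003] yaw -0.055 down [ 0.003  0.    -1.   ] q [-0.27  0.65  0.31  1.77 -0.26  0.77  0.12]
```

View pics/w4z.png

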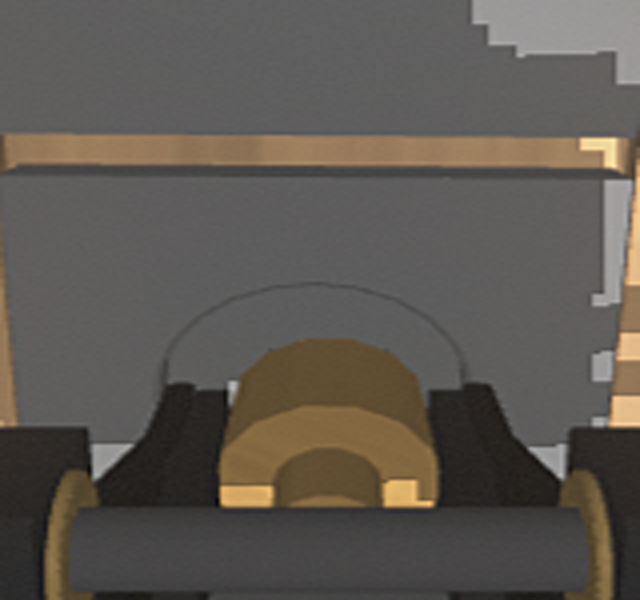

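Run:
```python
from h import *
w=np.load('w4.npy',allow_pickle=True).item()
print(atz(w,(318.5,194.7),19)-[0,24,0], atz(w,(322.5,212.7),19)-[0,15,0],[atz(w,(c,227),19)[0] for c in (280.5,356.2)], [atz(w,(c,236),45)[0] for c in (297,348)])
print(atz(w,(320,144.5),19))
```

```text
[648.82406204  -7.87177251  19.        ] [650.59674155 -10.47155008  19.        ] [np.float64(624.103128850434), np.float64(670.9387876110807)] [np.float64(636.7288582037219), np.float64(663.889966438041)]
[651.42209576  46.01779331  19.        ]
```

Rim and connector now appear in the same view: the well centre is about (648,-8) and the connector about (650.5,-10.5). I'll correct for that and lower.

step_arm([
  [1, [-0.0025, 0.002, 0], [0, 0, 0]],
  [1, [0, 0, -0.006], [0, 0, 0]],
  [1, [0, 0, -0.002], [0, 0, 0]],
  [1, [0, 0, 0], [0, 0, 0]],
])

```text
t: 7.95
tool_pos: [645.7, -7.4, 23.6]
ee_rot: [-1.57, 0.044, -0.042]
force: [0.3, -0.3, -2.4]
grip_width: 0.325
```

step_arm([
  [1, [0, 0, -0.001], [0, 0, 0]],
  [1, [0, 0, 0], [0, 0, 0]],
])

```text
t: 8.15
tool_pos: [646.4, -7.6, 23.3]
ee_rot: [-1.57, 0.043, -0.044]
force: [-0.9, 0.5, -0.9]
grip_width: 0.321
```

step_arm([
  [1, [0, 0, -0.001], [0, 0, 0]],
  [1, [0, 0, 0], [0, 0, 0]],
])

```text
t: 8.35
tool_pos: [646.4, -7.6, 23.2]
ee_rot: [-1.57, 0.043, -0.044]
force: [-1.4, 0.1, 5.0]
grip_width: 0.33
```

step_arm([
  [1, [0, 0, -0.001], [0, 0, 0]],
  [1, [0, 0, 0], [0, 0, 0]],
])

```text
t: 8.55
tool_pos: [646.4, -7.6, 23.1]
ee_rot: [-1.57, 0.043, -0.044]
force: [-4.4, 0.3, 10.6]
grip_width: 0.323
```

Contact force shows it is seated. I'll open part way and lift.

step_arm([
  [0.0, [0, 0, 0.001], [0, 0, 0]],
  [0.0, [0, 0, 0], [0, 0, 0]],
  [0.0, [0, 0, 0], [0, 0, 0]],
  [0.0, [0, 0, 0], [0, 0, 0]],
])

```text
t: 8.95
tool_pos: [646.3, -7.5, 22.0]
ee_rot: [-1.57, 0.043, -0.043]
force: [0.5, -0.0, 0.0]
grip_width: 0.492
```

step_arm([
  [0.0, [0, 0, 0.02], [0, 0, 0]],
  [-1, [0, 0, 0.04], [0, 0, 0]],
  [-1, [0, 0, 0.04], [0, 0, 0]],
  [-1, [0, 0.03, 0.02], [0, 0, 0]],
  [-1, [-0.03, 0.04, 0.02], [0, 0, 0]],
  [-1, [-0.03, 0.03, 0.02], [0, 0, 0]],
  [-1, [0, 0, 0], [0, 0, 0]],
])

```text
t: 9.65
tool_pos: [586.5, 96.3, 182.9]
ee_rot: [-1.565, 0.035, -0.037]
force: [1.0, 0.4, -0.2]
grip_width: 0.951
```

Run:
```python
from h import *
w=look('w5',NAMES)
```

```text
connector_mid [381.8 266.6] 0.82 at z 25 [651.9 -11.6  25. ]
connector_mid [223.3 320.4] 0.48 at z 25 [456.5 -77.2  25. ]
sensor_mid [224.3 318.7] 0.77 at z 24 [457.7 -75.5  24. ]
sensor_mid [378.2 180.2] 0.26 at z 24 [647.1  92.4  24. ]
lock_ring_mid [208.1 198.4] 0.74 at z 12 [456.4  77.   12. ]
plug_mid [374.6 258.5] 0.55 at z 13 [645.4  -7.2  13. ]
narrow_well [373.4 254.8] 0.9 at z 5 [645.2  -6.4   5. ]
wide_well [370.1 328. ] 0.95 at z 5 [ 641.  -113.8    5. ]
oblong_well [388.8  84.2] 0.95 at z 5 [661.  190.5   5. ]
post_insert [379.3 179.5] 0.74 at z 5 [651.8  88.4   5. ]
t 10.2 tcp [588.6  88.9 180.4] jaw [ 0.998 -0.056 -0.   ] yaw -0.056 down [-0. -0. -1.] q [-0.5   0.39  0.36  1.79 -0.16  0.99 -0.13]
```

View pics/w5.png

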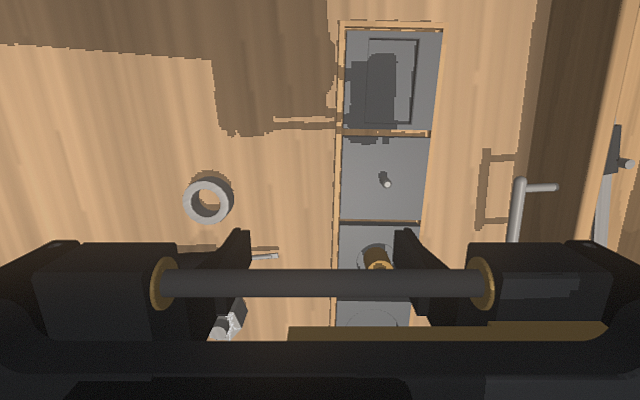

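The connector stands in its well at about (378,258). The ring is at (208,200), and the post (386,182) and oblong well (390,80) are clear. Next is the ring.

step_arm([
  [-1, [-0.04, -0.003, 0], [0, 0, 0]],
  [-1, [-0.04, -0.003, -0.02], [0, 0, 0]],
  [-1, [-0.04, -0.003, -0.025], [0, 0, 0]],
  [-1, [-0.012, -0.003, -0.025], [0, 0, 0]],
  [-1, [0, 0, 0], [0, 0, 0]],
])

```text
t: 10.7
tool_pos: [452.1, 76.6, 108.5]
ee_rot: [-1.572, 0.049, -0.038]
force: [0.2, -0.6, -1.3]
grip_width: 0.998
```

Run:
```python
from h import *
w=look('w6',['lock_ring_mid','sensor_mid'])
b=np.load('w5.npy',allow_pickle=True).item()
q=manip.place_of(w,'lock_ring_mid')[0]['location'];print(tri([ray(b,(208.1,198.4)),ray(w,np.array(q)*[640,400])]))
im=cv2.imread('pics/w6.png');cv2.imwrite('pics/w6z.png',cv2.resize(im[100:300,200:440],None,fx=3,fy=3,interpolation=cv2.INTER_CUBIC))
```

```text
lock_ring_mid [328.  197.5] 0.57 at z 12 [456.7  74.4  12. ]
t 10.85 tcp [458.8  77.9 111.9] jaw [ 0.998 -0.055  0.003] yaw -0.055 down [ 0.003  0.001 -1.   ] q [-0.55  0.28  0.35  2.15 -0.14  0.73 -0.17]
(array([456.77447047,  76.20709189,  13.64129057]), [np.float64(1.2588940745661692), np.float64(1.2588940745661712)])
```

View pics/w6z.png

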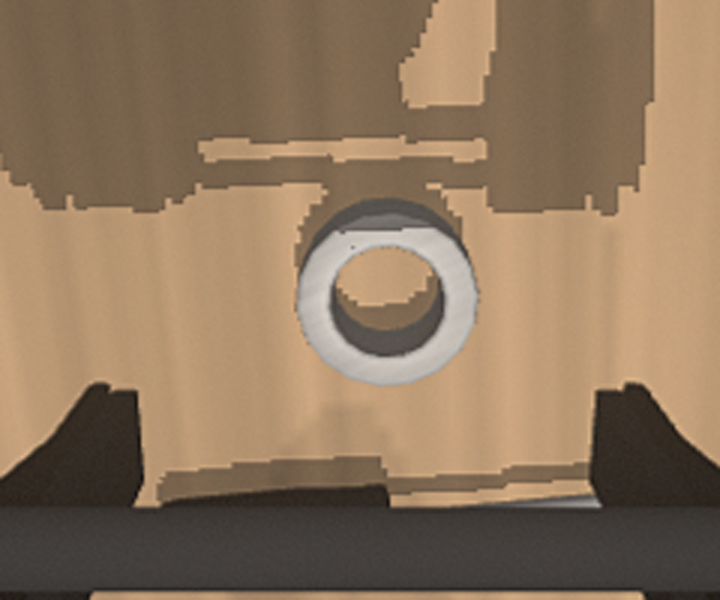

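The zoom shows the wide-bored ring with its top face centred at about (329,200.5), well inside the open jaws.

Run:
```python
from h import *
w=np.load('w6.npy',allow_pickle=True).item();b=np.load('w5.npy',allow_pickle=True).item()
print(atz(w,(329.2,200.6),24),atz(b,(208,201),24),tri([ray(w,(329.2,200.6)),ray(b,(208,201))])); print(manip.get_obs()['tool_pos'])
```

```text
[457.61669518  75.36773329  24.        ] [460.57180568  77.56443348  24.        ] (array([457.68416259,  74.38048563,  17.31730116]), [np.float64(1.1304533125512453), np.float64(1.130453312551247)])
[459.04784147  77.98537518 112.10764864]
```

step_arm([
  [-1, [-0.001, -0.002, -0.04], [0, 0, 0]],
  [-1, [0, 0, -0.04], [0, 0, 0]],
  [-1, [0, 0, -0.02], [0, 0, 0]],
  [-1, [0, 0, -0.006], [0, 0, 0]],
  [1, [0, 0, 0], [0, 0, 0]],
  [1, [0, 0, 0], [0, 0, 0]],
  [1, [0, 0, 0], [0, 0, 0]],
  [1, [0, 0, 0], [0, 0, 0]],
])

```text
t: 11.7
tool_pos: [456.3, 76.0, 5.8]
ee_rot: [-1.569, 0.041, -0.045]
force: [0.1, 0.9, 0.2]
grip_width: 0.72
```

step_arm([
  [1, [0, 0, 0], [0, 0, 0]],
  [1, [0, 0, 0], [0, 0, 0]],
  [1, [0, 0, 0], [0, 0, 0]],
  [1, [0, 0, 0], [0, 0, 0]],
])

```text
t: 12.1
tool_pos: [456.2, 75.8, 5.4]
ee_rot: [-1.57, 0.042, -0.045]
force: [-0.2, 0.1, 5.7]
grip_width: 0.593
```

step_arm([
  [1, [0, 0, 0.02], [0, 0, 0]],
  [1, [0, 0, 0.04], [0, 0, 0]],
  [1, [0.02, 0, 0.035], [0, 0, 0]],
  [1, [0.045, 0.004, 0.01], [0, 0, 0]],
  [1, [0.045, 0.004, 0], [0, 0, 0]],
  [1, [0.045, 0.004, 0], [0, 0, 0]],
  [1, [0.042, 0.002, 0], [0, 0, 0]],
  [1, [0, 0, 0], [0, 0, 0]],
])

```text
t: 12.9
tool_pos: [656.9, 89.7, 108.8]
ee_rot: [-1.571, 0.04, -0.046]
force: [-1.3, -0.3, -2.6]
grip_width: 0.592
```

Run:
```python
from h import *
w=look('w7',['post_insert','oblong_well','lock_ring_mid'])
im=cv2.imread('pics/w7.png');cv2.imwrite('pics/w7z.png',cv2.resize(im[20:300,200:440],None,fx=3,fy=2,interpolation=cv2.INTER_CUBIC))
```

```text
post_insert [317.4 192.6] 0.55 at z 5 [653.2  90.4   5. ]
oblong_well [318.3  73.7] 0.96 at z 5 [659.9 190.5   5. ]
t 13.1 tcp [650.5  89.4 108.8] jaw [ 0.998 -0.055 -0.003] yaw -0.055 down [-0.003 -0.    -1.   ] q [-0.44  0.56  0.34  1.7  -0.23  0.92 -0.06]
```

View pics/w7z.png

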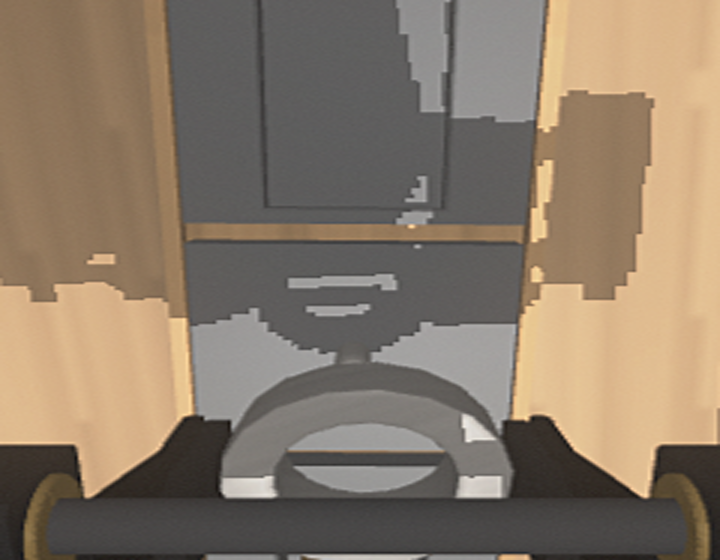

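The zoom shows the post at about column 317 just beyond the held ring, whose centre is near column 322. I'll compare them numerically.

Run:
```python
from h import *
w=np.load('w7.npy',allow_pickle=True).item()
print('post base',atz(w,(317.3,196.5),19),'vs net'); 
print('ring bottom near edge',atz(w,(321.5,201),103.3)-[0,26,0]); print('sides top',[atz(w,(c,258),127.3).round(1) for c in (273.7,370.7)])
print('oblong: near edge',[atz(w,u,19).round(1) for u in [(288.3,124),(347.7,124),(287,20),(350.7,20)]])
print('insert edges x',[atz(w,u,19).round(1) for u in [(264,170),(373,170)]],'divider top',atz(w,(318,140),19))
print(manip.get_obs()['tool_pos'])
```

```text
post base [653.35882327  91.02421787  19.        ] vs net
ring bottom near edge [658.01824277  88.13318347 103.3       ]
sides top [array([631.7,  92.1, 127.3]), array([682.3,  89.2, 127.3])]
oblong: near edge [array([633.7, 153. ,  19. ]), array([681.3, 150.4,  19. ]), array([639.2, 227.2,  19. ]), array([685.8, 224.6,  19. ])]
insert edges x [array([610.2, 116.7,  19. ]), array([701.3, 111.6,  19. ])] divider top [656.77176552 139.02612576  19.        ]
[650.50834537  89.42278561 108.77017149]
```

step_arm([
  [1, [0, 0.001, -0.03], [0, 0, 0]],
  [1, [0, 0, -0.022], [0, 0, 0]],
  [1, [0, 0, 0], [0, 0, 0]],
  [1, [0, 0, 0], [0, 0, 0]],
  [1, [0, 0, 0], [0, 0, 0]],
])

```text
t: 13.6
tool_pos: [653.1, 90.6, 59.4]
ee_rot: [-1.57, 0.041, -0.045]
force: [0.2, 0.5, -2.5]
grip_width: 0.591
```

Run:
```python
from h import *
w=look('w8',['post_insert','lock_ring_mid'])
im=cv2.imread('pics/w8.png');cv2.imwrite('pics/w8z.png',cv2.resize(im[100:300,200:440],None,fx=3,fy=3,interpolation=cv2.INTER_CUBIC))
```

```text
post_insert [321.  213.3] 0.8 at z 5 [652.5  89.6   5. ]
t 13.75 tcp [653.1  90.7  59.2] jaw [ 0.998 -0.055  0.002] yaw -0.055 down [ 0.002  0.001 -1.   ] q [-0.43  0.63  0.32  1.73 -0.25  0.83 -0.04]
```

View pics/w8z.png

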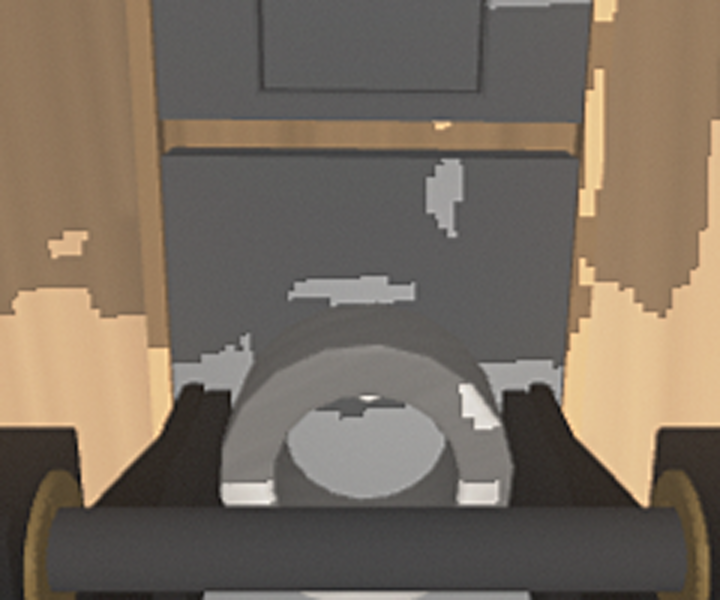

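The post's top edge shows at about (323,233), just inside the near rim of the ring's bore.

Run:
```python
from h import *
w=np.load('w8.npy',allow_pickle=True).item()
print('post top far edge',atz(w,(323.3,233),39)); print('if post at 653.3,90.5:',proj(w,(653.3,90.5-5,39)),proj(w,(653.3,90.5,39)),proj(w,(653.3,95.5,39)))
print('ring: near bottom edge',atz(w,(322,205),53.7)-[0,26,0]); print('sides top',[atz(w,(c,258),77.7).round(1) for c in (273.7,370.7)],'bore',[atz(w,(c,248),77.7).round(1) for c in (295.5,348.5)])
print('insert edges x',[atz(w,u,19).round(1) for u in [(254.5,160),(391,160)]],'divider',atz(w,(323,151.5),19))
```

```text
post top far edge [653.89981088  88.47849752  39.        ]
if post at 653.3,90.5: [322.623386   237.27069629] [322.20238514 230.16115696] [321.77523266 222.94773372]
ring: near bottom edge [654.33757039  86.54427808  53.7       ]
sides top [array([627.9,  92.9,  77.7]), array([678.6,  90. ,  77.7])] bore [array([639.7,  98. ,  77.7]), array([667.1,  96.4,  77.7])]
insert edges x [array([610.6, 135. ,  19. ]), array([701.5, 129.9,  19. ])] divider [656.50557974 138.10993718  19.        ]
```

step_arm([
  [1, [0, 0.0015, 0], [0, 0, 0]],
  [1, [0, 0, -0.02], [0, 0, 0]],
  [1, [0, 0, -0.011], [0, 0, 0]],
  [1, [0, 0, -0.002], [0, 0, 0]],
  [1, [0, 0, 0], [0, 0, 0]],
])

```text
t: 14.25
tool_pos: [652.4, 92.1, 24.7]
ee_rot: [-1.57, 0.043, -0.043]
force: [-0.6, 0.9, -2.1]
grip_width: 0.591
```

step_arm([
  [1, [0, 0, -0.001], [0, 0, 0]],
  [1, [0, 0, 0], [0, 0, 0]],
])

```text
t: 14.45
tool_pos: [652.8, 92.1, 24.4]
ee_rot: [-1.57, 0.043, -0.044]
force: [-1.4, -0.4, 1.8]
grip_width: 0.591
```

step_arm([
  [1, [0, 0, -0.001], [0, 0, 0]],
  [1, [0, 0, 0], [0, 0, 0]],
])

```text
t: 14.65
tool_pos: [652.8, 92.1, 24.3]
ee_rot: [-1.57, 0.043, -0.044]
force: [-3.1, -0.6, 7.2]
grip_width: 0.589
```

step_arm([
  [0.0, [0, 0, 0.001], [0, 0, 0]],
  [-0.6, [0, 0, 0], [0, 0, 0]],
  [-0.6, [0, 0, 0], [0, 0, 0]],
  [-0.6, [0, 0, 0], [0, 0, 0]],
])

```text
t: 15.05
tool_pos: [652.5, 92.2, 23.7]
ee_rot: [-1.57, 0.043, -0.043]
force: [0.7, 0.4, -1.6]
grip_width: 0.758
```

step_arm([
  [-0.6, [0, 0, 0.02], [0, 0, 0]],
  [-0.6, [0, 0, 0.04], [0, 0, 0]],
  [-1, [-0.01, -0.01, 0.04], [0, 0, 0]],
  [-1, [-0.035, -0.03, 0.02], [0, 0, 0]],
  [-1, [-0.035, -0.032, 0.01], [0, 0, 0]],
  [-1, [-0.035, -0.032, 0], [0, 0, 0]],
  [-1, [-0.035, -0.032, 0], [0, 0, 0]],
  [-1, [-0.035, -0.032, 0], [0, 0, 0]],
])

```text
t: 15.85
tool_pos: [466.2, -76.9, 153.8]
ee_rot: [-1.57, 0.042, -0.044]
force: [-0.1, -0.7, -0.2]
grip_width: 1.0
```

step_arm([
  [-1, [-0.008, 0, 0], [0, 0, 0]],
  [-1, [0, 0, 0], [0, 0, 0]],
  [-1, [0, 0, 0], [0, 0, 0]],
])

```text
t: 16.15
tool_pos: [460.8, -74.8, 154.0]
ee_rot: [-1.57, 0.041, -0.043]
force: [0.4, 0.1, 0.5]
grip_width: 0.995
```

Run:
```python
from h import *
w=look('w9',['sensor_mid','wide_well','spacer_mid','connector_mid','lock_ring_mid'])
```

```text
sensor_mid [320.3 189.8] 0.57 at z 24 [459.3 -79.   24. ]
wide_well [353.9 304.3] 0.67 at z 5 [ 490.9 -227.5    5. ]
spacer_mid [353.6 304.5] 0.96 at z 24 [ 489.  -213.6   24. ]
connector_mid [532.  104.2] 0.71 at z 25 [656.3  -8.2  25. ]
t 16.45 tcp [460.2 -75.2 153.5] jaw [ 0.999 -0.054 -0.   ] yaw -0.054 down [-0. -0. -1.] q [-0.3   0.22  0.43  2.11 -0.12  0.84  0.15]
```

View pics/w9.png

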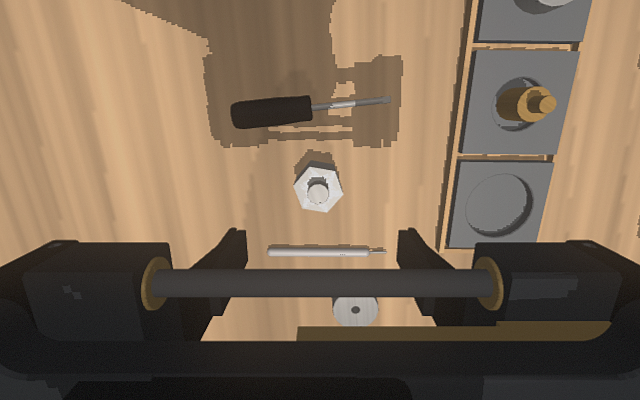

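The wrist view shows the sensor at about (319,190) between the screwdriver (300,108) and the pen (320,251). The connector stands upright in its well at (522,103), and the wide well is empty at (499,203). Next I'll fit the hexagon's orientation.

Run:
```python
from h import *
w=np.load('w9.npy',allow_pickle=True).item()
im=cv2.imread('pics/w9.png');cv2.imwrite('pics/w9z.png',cv2.resize(im[145:225,270:370],None,fx=7,fy=7,interpolation=cv2.INTER_CUBIC))
g=cv2.cvtColor(im,cv2.COLOR_BGR2HSV)
m=((g[...,1]<25)&(g[...,2]>150)).astype(np.uint8);m[:145]=0;m[225:]=0;m[:,:270]=0;m[:,370:]=0
n,l,s,c=cv2.connectedComponentsWithStats(m);i=1+np.argmax(s[1:,4]);print(s[i],c[i])
pts=np.argwhere(l==i)[:,::-1];h=cv2.convexHull(pts.astype(np.float32))[:,0]
W=np.array([atz(w,p,34)[:2] for p in h]);ctr=(W.max(0)+W.min(0))/2
best=[]
for a in np.radians(np.arange(0,60,1)):
    ws=[];C=[]
    for k in range(3):
        d=np.array([np.cos(a+k*np.pi/3),np.sin(a+k*np.pi/3)]);pr=W@d;ws.append(np.ptp(pr));C.append((pr.max()+pr.min())/2)
    D=np.array([[np.cos(a+k*np.pi/3),np.sin(a+k*np.pi/3)] for k in range(3)])
    best.append((sum(ws),np.degrees(a),np.round(ws,1),np.linalg.lstsq(D,np.array(C),rcond=None)[0]))
best.sort(key=lambda x:x[0]);print(best[:4])
```

```text
[ 294  167   49   45 1429] [318.05738279 189.71238628]
[(np.float64(125.04347372074608), np.float64(17.0), array([42. , 41.5, 41.6]), array([457.19621312, -75.66651944])), (np.float64(125.56891797835796), np.float64(16.0), array([42.1, 41.7, 41.7]), array([457.20621793, -75.68659   ])), (np.float64(125.68243914420935), np.float64(18.0), array([42.3, 41.7, 41.7]), array([457.17624051, -75.67058177])), (np.float64(126.39811865990309), np.float64(14.999999999999998), array([42.3, 42. , 42.1]), array([457.19752808, -75.71046422]))]
```

View pics/w9z.png

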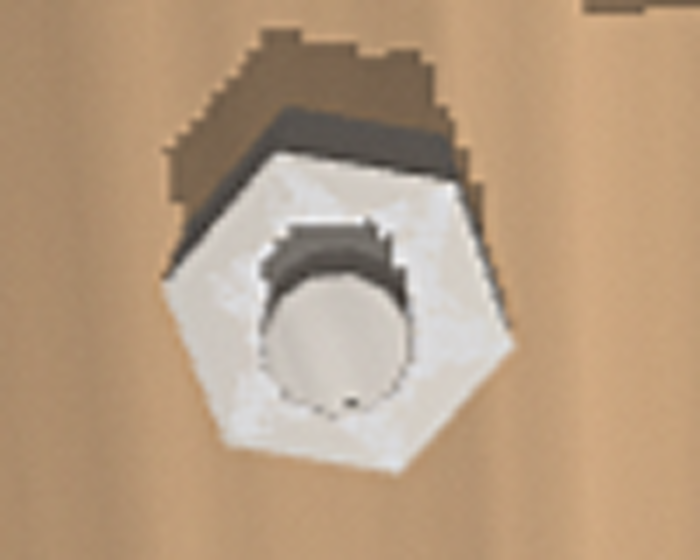

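The hexagon fit gives about 42 mm on all three flat pairs at z=34, which confirms the height. The flat normal is at 17° and the centre at about (457,-76).

step_arm([
  [-1, [-0.003, 0, -0.015], [0, 0, 0.12]],
  [-1, [0, 0, -0.02], [0, 0, 0.12]],
  [-1, [0, 0, -0.02], [0, 0, 0.11]],
  [-1, [0, 0, 0], [0, 0, 0]],
  [-1, [0, 0, 0], [0, 0, 0]],
])

```text
t: 16.95
tool_pos: [456.8, -75.8, 98.7]
ee_rot: [-1.559, -0.229, 0.23]
force: [0.4, -0.3, -0.4]
grip_width: 1.001
```

```bash
cat >> h.py <<'E'
def hexfit(tag,roi,z=34):
    w=np.load(tag+'.npy',allow_pickle=True).item()
    im=cv2.imread('pics/'+tag+'.png');g=cv2.cvtColor(im,cv2.COLOR_BGR2HSV)
    m=((g[...,1]<25)&(g[...,2]>150)).astype(np.uint8);x0,y0,x1,y1=roi
    k=np.zeros_like(m);k[y0:y1,x0:x1]=1;m*=k
    n,l,s,c=cv2.connectedComponentsWithStats(m);i=1+np.argmax(s[1:,4])
    h=cv2.convexHull(np.argwhere(l==i)[:,::-1].astype(np.float32))[:,0]
    W=np.array([atz(w,p,z)[:2] for p in h]);best=[]
    for a in np.radians(np.arange(0,60,1)):
        D=np.array([[np.cos(a+k*np.pi/3),np.sin(a+k*np.pi/3)] for k in range(3)]);P=W@D.T
        best.append((np.ptp(P,axis=0).sum(),np.degrees(a),np.ptp(P,axis=0).round(1),np.linalg.lstsq(D,(P.max(0)+P.min(0))/2,rcond=None)[0].round(1)))
    return s[i],min(best,key=lambda x:x[0])
E
python3 - <<'E'
from h import *
w=look('w10',['sensor_mid']);print(hexfit('w10',(240,120,400,260)))
E
```

```text
t 17.05 tcp [457.4 -75.8  99.5] jaw [0.957 0.289 0.002] yaw 0.293 down [ 0.002 -0.    -1.   ] q [-0.22  0.3   0.34  2.16 -0.15  0.7   0.52]
(array([ 296,  189,   54,   47, 1814], dtype=int32), (np.float64(125.20257878403214), np.float64(17.0), array([41.7, 41.8, 41.7]), array([457.1, -75.8])))
```

View pics/w10.png

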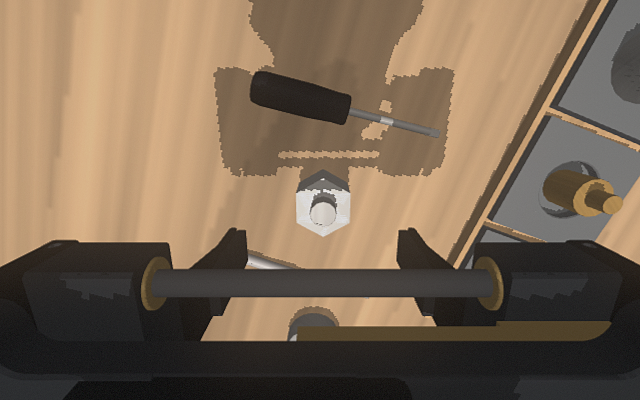

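The sensor's flats are now parallel to the pads, at (323,211) midway between the fingers. I'll descend and grip.

step_arm([
  [-1, [0, -0.001, -0.03], [0, 0, 0]],
  [-1, [0, 0, -0.03], [0, 0, 0]],
  [-1, [0, 0, -0.02], [0, 0, 0]],
  [-1, [0, 0, -0.005], [0, 0, 0]],
  [1, [0, 0, 0], [0, 0, 0]],
  [1, [0, 0, 0], [0, 0, 0]],
  [1, [0, 0, 0], [0, 0, 0]],
  [1, [0, 0, 0], [0, 0, 0]],
])

```text
t: 17.85
tool_pos: [457.3, -76.7, 14.6]
ee_rot: [-1.559, -0.233, 0.23]
force: [1.1, -0.5, 0.2]
grip_width: 0.723
```

step_arm([
  [1, [0, 0, 0], [0, 0, 0]],
  [1, [0, 0, 0], [0, 0, 0]],
  [1, [0, 0, 0], [0, 0, 0]],
  [1, [0, 0, 0], [0, 0, 0]],
  [1, [0, 0, 0], [0, 0, 0]],
])

```text
t: 18.35
tool_pos: [457.0, -76.7, 13.9]
ee_rot: [-1.558, -0.232, 0.231]
force: [0.8, 0.8, 3.5]
grip_width: 0.48
```

step_arm([
  [1, [0, 0, 0.02], [0, 0, 0]],
  [1, [0, 0, 0.04], [0, 0, 0]],
  [1, [0.015, 0, 0.04], [0, 0, -0.05]],
  [1, [0.044, -0.007, 0.01], [0, 0, -0.1]],
  [1, [0.044, -0.007, 0], [0, 0, -0.1]],
  [1, [0.044, -0.007, 0], [0, 0, -0.1]],
  [1, [0.038, -0.007, 0], [0, 0, 0]],
  [1, [0, 0, 0], [0, 0, 0]],
])

```text
t: 19.15
tool_pos: [645.6, -105.1, 122.3]
ee_rot: [-1.572, 0.04, -0.044]
force: [-1.1, 0.5, -3.1]
grip_width: 0.482
```

step_arm([
  [1, [0, 0, -0.03], [0, 0, 0]],
  [1, [0, 0, -0.03], [0, 0, 0]],
  [1, [0, 0, 0], [0, 0, 0]],
  [1, [0, 0, 0], [0, 0, 0]],
])

```text
t: 19.55
tool_pos: [640.4, -104.6, 63.0]
ee_rot: [-1.57, 0.045, -0.041]
force: [0.8, -0.4, -2.9]
grip_width: 0.479
```

Run:
```python
from h import *
w=look('w11',['wide_well','sensor_mid','connector_mid'])
im=cv2.imread('pics/w11.png');cv2.imwrite('pics/w11z.png',cv2.resize(im[60:300,200:440],None,fx=3,fy=2.5,interpolation=cv2.INTER_CUBIC))
```

```text
wide_well [323.5 213. ] 0.69 at z 5 [ 641.3 -107.     5. ]
sensor_mid [322.7 253.6] 0.84 at z 24 [ 639.4 -131.3   24. ]
connector_mid [324.2  68.7] 0.89 at z 25 [647.1  -6.7  25. ]
t 19.75 tcp [ 642.6 -105.    65.4] jaw [ 0.998 -0.055  0.003] yaw -0.055 down [ 0.003 -0.    -1.   ] q [-0.18  0.62  0.4   1.75 -0.31  0.83  0.3 ]
```

View pics/w11z.png

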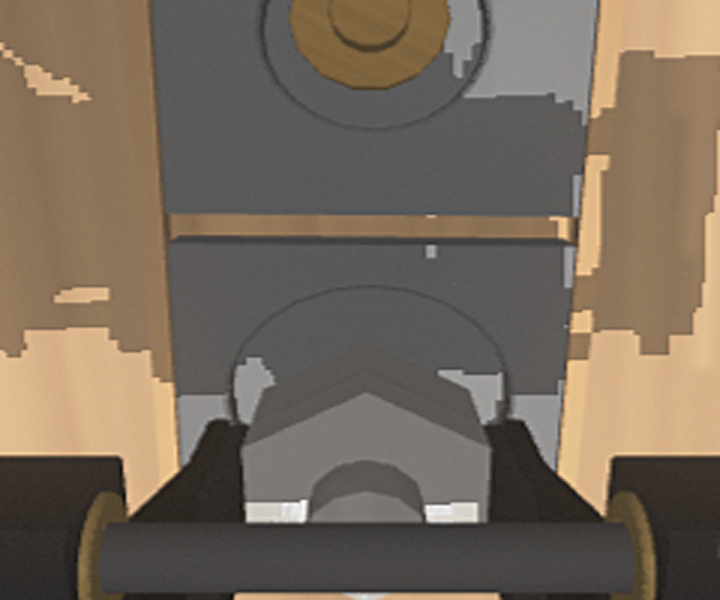

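The zoom shows the wide well rim at columns 277–369 with its top edge at row 174. The sensor's near corner is at (322,198), and the connector stands in the narrow well near the middle.

Run:
```python
from h import *
w=np.load('w11.npy',allow_pickle=True).item()
print('well y',atz(w,(323.5,174.4),19)-[0,34,0],'x',[atz(w,(c,215),19)[:2].round(1) for c in(277,369.3)])
print('sensor',atz(w,(322,198),51.2)-[0,24.2,0],'top corner',atz(w,(322,216),85.2)-[0,24.2,0],[atz(w,(c,240),85.2)[0].round(1) for c in(281,363.5)])
print('divider',atz(w,(324,156),19))
```

```text
well y [ 643.08145176 -107.60044395   19.        ] x [array([ 608.2, -101.5]), array([ 674.2, -105.1])]
sensor [ 641.7357722  -104.67495239   51.2       ] top corner [ 641.8859918  -103.22678978   85.2       ] [np.float64(620.7), np.float64(661.9)]
divider [644.1016238  -60.89027931  19.        ]
```

step_arm([
  [1, [0, -0.0025, -0.01], [0, 0, 0]],
  [1, [0, 0, -0.02], [0, 0, 0]],
  [1, [0, 0, -0.01], [0, 0, 0]],
  [1, [0, 0, 0], [0, 0, 0]],
  [1, [0, 0, 0], [0, 0, 0]],
])

```text
t: 20.25
tool_pos: [641.6, -107.3, 23.5]
ee_rot: [-1.57, 0.043, -0.043]
force: [0.3, -0.4, -3.0]
grip_width: 0.479
```

step_arm([
  [1, [0, 0, -0.001], [0, 0, 0]],
  [1, [0, 0, 0], [0, 0, 0]],
])

```text
t: 20.45
tool_pos: [641.6, -107.1, 22.7]
ee_rot: [-1.57, 0.043, -0.043]
force: [-0.5, -0.6, -2.9]
grip_width: 0.479
```

step_arm([
  [1, [0, 0, -0.001], [0, 0, 0]],
  [1, [0, 0, 0], [0, 0, 0]],
])

```text
t: 20.65
tool_pos: [641.7, -107.2, 22.1]
ee_rot: [-1.57, 0.043, -0.044]
force: [-0.6, 0.3, -0.1]
grip_width: 0.481
```

step_arm([
  [1, [0, 0, -0.001], [0, 0, 0]],
  [1, [0, 0, 0], [0, 0, 0]],
])

```text
t: 20.85
tool_pos: [641.8, -107.2, 22.1]
ee_rot: [-1.57, 0.043, -0.044]
force: [-3.0, 0.5, 7.1]
grip_width: 0.481
```

step_arm([
  [0.0, [0, 0, 0.001], [0, 0, 0]],
  [-0.4, [0, 0, 0], [0, 0, 0]],
  [-0.4, [0, 0, 0], [0, 0, 0]],
  [-0.4, [0, 0, 0], [0, 0, 0]],
])

```text
t: 21.25
tool_pos: [641.6, -107.3, 21.5]
ee_rot: [-1.57, 0.043, -0.043]
force: [-0.8, 0.3, -0.1]
grip_width: 0.663
```

step_arm([
  [-0.4, [0, 0, 0.02], [0, 0, 0]],
  [-0.4, [0, 0, 0.04], [0, 0, 0]],
  [-1, [0, -0.01, 0.04], [0, 0, 0]],
  [-1, [-0.025, -0.034, 0.02], [0, 0, 0]],
  [-1, [-0.025, -0.034, 0.01], [0, 0, 0]],
  [-1, [-0.025, -0.034, 0], [0, 0, 0]],
  [-1, [-0.025, -0.034, 0], [0, 0, 0]],
  [-1, [-0.025, -0.034, 0], [0, 0, 0]],
])

```text
t: 22.05
tool_pos: [515.5, -288.4, 151.9]
ee_rot: [-1.57, 0.043, -0.044]
force: [0.1, 0.4, -0.5]
grip_width: 0.993
```

step_arm([
  [-1, [-0.025, -0.034, 0], [0, 0, 0]],
  [-1, [-0.025, -0.034, 0], [0, 0, 0]],
  [-1, [0, -0.02, 0], [0, 0, 0]],
  [-1, [0, 0, 0], [0, 0, 0]],
  [-1, [0, 0, 0], [0, 0, 0]],
])

```text
t: 22.55
tool_pos: [466.7, -374.8, 151.4]
ee_rot: [-1.57, 0.043, -0.043]
force: [-0.6, 1.3, -0.1]
grip_width: 1.0
```

Run:
```python
from h import *
w=look('w12',['block_mid','sensor_mid','spacer_mid'])
```

```text
block_mid [310.5 213.2] 0.84 at z 17 [ 453.3 -404.6   17. ]
spacer_mid [337.3  10.3] 0.59 at z 24 [ 487.9 -223.5   24. ]
t 22.75 tcp [ 467.4 -373.6  151.4] jaw [ 0.999 -0.052 -0.   ] yaw -0.052 down [ 0.     0.001 -1.   ] q [ 0.24  0.44  0.49  1.82 -0.26  0.94  0.79]
```

View pics/w12.png

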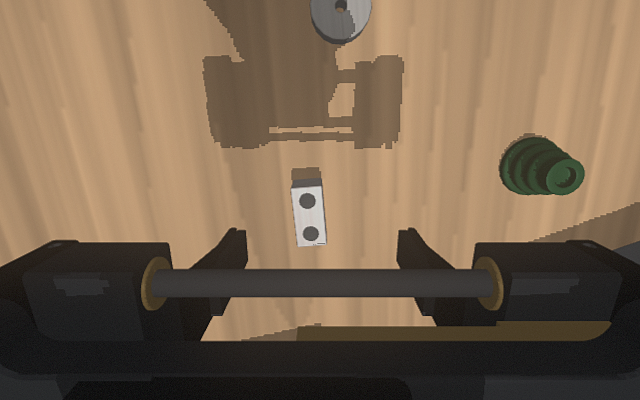

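The wrist view shows the block's white top with two dark windows at (307,201) and (311,233), and the spacer in the background at (340,12).

```bash
cat >> h.py <<'E'
def rectfit(tag,roi,z=34):
    w=np.load(tag+'.npy',allow_pickle=True).item()
    im=cv2.imread('pics/'+tag+'.png');g=cv2.cvtColor(im,cv2.COLOR_BGR2HSV)
    m=((g[...,1]<30)&(g[...,2]>140)).astype(np.uint8);x0,y0,x1,y1=roi
    k=np.zeros_like(m);k[y0:y1,x0:x1]=1;m*=k
    n,l,s,c=cv2.connectedComponentsWithStats(m);i=1+np.argmax(s[1:,4])
    h=cv2.convexHull(np.argwhere(l==i)[:,::-1].astype(np.float32))[:,0]
    W=np.array([atz(w,p,z)[:2] for p in h],np.float32)
    r=cv2.minAreaRect(W);b=cv2.boxPoints(r);e=b[1]-b[0] if np.linalg.norm(b[1]-b[0])>np.linalg.norm(b[2]-b[1]) else b[2]-b[1]
    e=e*np.sign(e[1]);return s[i],r,'long axis yaw from y',np.arctan2(-e[0],e[1])
E
python3 - <<'E'
from h import *
for z in(34,30,38):print(rectfit('w12',(270,165,350,262),z))
E
```

```text
(array([ 291,  186,   36,   61, 1369], dtype=int32), ((452.2528991699219, -401.9737854003906), (29.13213348388672, 61.002254486083984), 1.7156473398208618), 'long axis yaw from y', np.float32(0.02994361))
(array([ 291,  186,   36,   61, 1369], dtype=int32), ((451.9854431152344, -403.48406982421875), (29.547832489013672, 61.872745513916016), 1.7156423330307007), 'long axis yaw from y', np.float32(0.029943606))
(array([ 291,  186,   36,   61, 1369], dtype=int32), ((452.5203552246094, -400.46343994140625), (28.716428756713867, 60.13175582885742), 1.7156517505645752), 'long axis yaw from y', np.float32(0.029943613))
```

step_arm([
  [-1, [-0.008, -0.014, -0.02], [0, 0, 0.04]],
  [-1, [-0.007, -0.014, -0.02], [0, 0, 0.04]],
  [-1, [0, 0, -0.02], [0, 0, 0]],
  [-1, [0, 0, 0], [0, 0, 0]],
  [-1, [0, 0, 0], [0, 0, 0]],
])

```text
t: 23.25
tool_pos: [452.2, -402.4, 91.8]
ee_rot: [-1.57, -0.021, 0.021]
force: [0.1, -0.2, 0.2]
grip_width: 1.0
```

Run:
```python
from h import *
w=look('w13',['block_mid']);print(rectfit('w13',(260,130,380,268)))
```

```text
block_mid [323.2 203.7] 0.88 at z 17 [ 453.2 -402.6   17. ]
t 23.35 tcp [ 452.8 -403.    92.8] jaw [1.    0.026 0.002] yaw 0.026 down [ 0.002 -0.001 -1.   ] q [ 0.33  0.52  0.44  1.85 -0.3   0.83  0.95]
(array([ 303,  194,   39,   53, 1599], dtype=int32), ((452.59332275390625, -410.6758117675781), (29.29442024230957, 42.775978088378906), 1.5274474620819092), 'long axis yaw from y', np.float32(0.026659664))
```

View pics/w13.png

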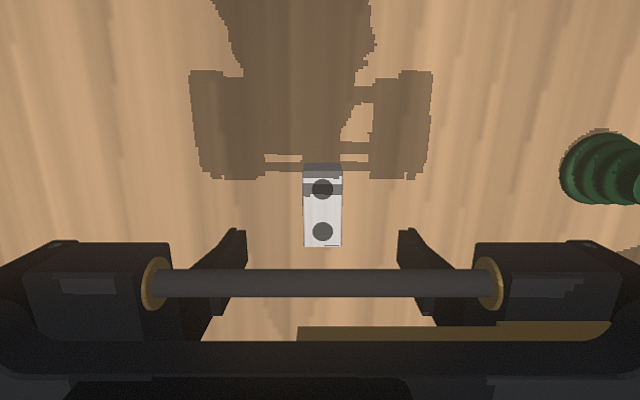

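The block (303–342, 177–247) is square to the pads and centred. A shadow band clipped the second fit, but its far edge gives a centre of about (452.6,-401.3).

step_arm([
  [-1, [0, 0.001, -0.03], [0, 0, 0]],
  [-1, [0, 0, -0.03], [0, 0, 0]],
  [-1, [0, 0, -0.015], [0, 0, 0]],
  [-1, [0, 0, -0.003], [0, 0, 0]],
  [1, [0, 0, 0], [0, 0, 0]],
  [1, [0, 0, 0], [0, 0, 0]],
  [1, [0, 0, 0], [0, 0, 0]],
  [1, [0, 0, 0], [0, 0, 0]],
])

```text
t: 24.15
tool_pos: [452.0, -402.6, 14.6]
ee_rot: [-1.572, -0.021, 0.018]
force: [-0.4, -0.2, 0.0]
grip_width: 0.717
```

step_arm([
  [1, [0, 0, 0], [0, 0, 0]],
  [1, [0, 0, 0], [0, 0, 0]],
  [1, [0, 0, 0], [0, 0, 0]],
  [1, [0, 0, 0], [0, 0, 0]],
  [1, [0, 0, 0], [0, 0, 0]],
  [1, [0, 0, 0], [0, 0, 0]],
  [1, [0, 0, 0], [0, 0, 0]],
])

```text
t: 24.85
tool_pos: [451.7, -402.3, 13.7]
ee_rot: [-1.571, -0.02, 0.02]
force: [1.4, -0.2, 0.5]
grip_width: 0.347
```

step_arm([
  [1, [0, 0, 0.02], [0, 0, 0]],
  [1, [0, 0, 0.04], [0, 0, 0]],
  [1, [0.005, 0.015, 0.04], [0, 0, 0]],
  [1, [0.015, 0.042, 0.02], [0, 0, 0]],
  [1, [0.015, 0.042, 0.01], [0, 0, -0.04]],
  [1, [0.015, 0.042, 0], [0, 0, -0.04]],
  [1, [0.015, 0.042, 0], [0, 0, 0]],
  [1, [0.015, 0.042, 0], [0, 0, 0]],
])

```text
t: 25.65
tool_pos: [531.4, -175.3, 143.5]
ee_rot: [-1.57, 0.044, -0.043]
force: [0.9, -1.6, -0.7]
grip_width: 0.339
```

step_arm([
  [1, [0.015, 0.042, 0], [0, 0, 0]],
  [1, [0.015, 0.042, 0], [0, 0, 0]],
  [1, [0.015, 0.042, 0], [0, 0, 0]],
  [1, [0.015, 0.042, 0], [0, 0, 0]],
  [1, [0.015, 0.042, 0], [0, 0, 0]],
  [1, [0.015, 0.042, 0], [0, 0, 0]],
  [1, [0.015, 0.042, 0], [0, 0, 0]],
  [1, [0.005, 0.03, 0], [0, 0, 0]],
])

```text
t: 26.45
tool_pos: [641.9, 150.8, 142.8]
ee_rot: [-1.57, 0.041, -0.04]
force: [0.4, -1.4, -2.7]
grip_width: 0.341
```

step_arm([
  [1, [0, 0, 0], [0, 0, 0]],
  [1, [0, 0, 0], [0, 0, 0]],
])

```text
t: 26.65
tool_pos: [640.8, 147.4, 142.7]
ee_rot: [-1.571, 0.043, -0.04]
force: [0.2, -0.6, -2.0]
grip_width: 0.336
```

step_arm([
  [1, [0.009, 0.021, 0], [0, 0, 0]],
  [1, [0.009, 0.02, 0], [0, 0, 0]],
  [1, [0, 0, -0.03], [0, 0, 0]],
  [1, [0, 0, -0.03], [0, 0, 0]],
  [1, [0, 0, -0.02], [0, 0, 0]],
  [1, [0, 0, 0], [0, 0, 0]],
  [1, [0, 0, 0], [0, 0, 0]],
])

```text
t: 27.35
tool_pos: [659.8, 185.9, 64.0]
ee_rot: [-1.571, 0.045, -0.045]
force: [0.8, 0.2, -1.8]
grip_width: 0.341
```

Run:
```python
from h import *
w=look('w14',['oblong_well','block_mid'])
im=cv2.imread('pics/w14.png');cv2.imwrite('pics/w14z.png',cv2.resize(im[100:300,200:440],None,fx=3,fy=3,interpolation=cv2.INTER_CUBIC))
```

```text
block_mid [325.3 247.9] 0.57 at z 17 [660.8 159.7  17. ]
t 27.5 tcp [660.8 187.3  65.5] jaw [ 0.998 -0.056  0.003] yaw -0.056 down [ 0.003  0.001 -1.   ] q [-0.58  0.66  0.36  1.66 -0.29  0.87 -0.16]
```

View pics/w14z.png

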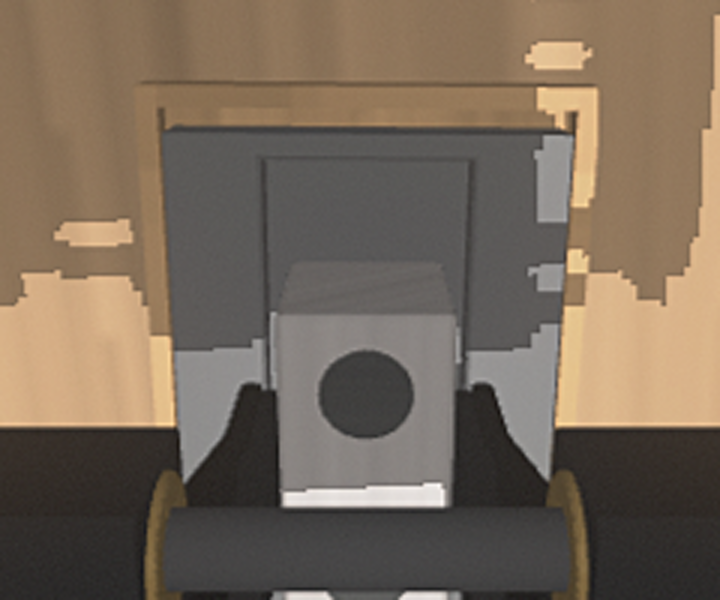

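The zoom shows the well's near edge at row 153, columns 287–358. The held block's near lower edge is at row 187, columns 297–347, and it is aligned with the well.

Run:
```python
from h import *
w=np.load('w14.npy',allow_pickle=True).item()
a=np.array([.056,.998,0])
A=[atz(w,u,19) for u in((287.3,152.7),(358,152.7))];print('well',A[0].round(1),A[1].round(1),'ctr',((A[0]+A[1])/2-40*a).round(1))
B=[atz(w,u,51.5) for u in((296.7,187.3),(347.3,187.3))];print('blk bottom',B[0].round(1),B[1].round(1),((B[0]+B[1])/2-31*a).round(1))
B=[atz(w,u,85.5) for u in((292.3,204.7),(352,204.7))];print('blk top',B[0].round(1),B[1].round(1),((B[0]+B[1])/2-31*a).round(1))
A=[atz(w,u,19) for u in((255,143.5),(390.7,143.5))];print('insert',A[0].round(1),A[1].round(1),'ctr',((A[0]+A[1])/2-46*a).round(1))
```

```text
well [639.  233.2  19. ] [686.8 230.4  19. ] ctr [660.7 191.9  19. ]
blk bottom [646.7 217.4  51.5] [676.5 215.7  51.5] [659.8 185.6  51.5]
blk top [647.2 218.   85.5] [676.1 216.4  85.5] [659.9 186.3  85.5]
insert [617.9 240.6  19. ] [708.9 235.4  19. ] ctr [660.8 192.1  19. ]
```

step_arm([
  [1, [0.0005, 0.0045, 0], [0, 0, 0]],
  [1, [0, 0, -0.02], [0, 0, 0]],
  [1, [0, 0, -0.02], [0, 0, 0]],
  [1, [0, 0, -0.001], [0, 0, 0]],
  [1, [0, 0, 0], [0, 0, 0]],
])

```text
t: 28.0
tool_pos: [660.0, 192.5, 23.1]
ee_rot: [-1.57, 0.043, -0.043]
force: [-0.1, -0.7, -1.8]
grip_width: 0.342
```

step_arm([
  [1, [0, 0, -0.001], [0, 0, 0]],
  [1, [0, 0, 0], [0, 0, 0]],
])

```text
t: 28.2
tool_pos: [660.2, 192.4, 22.3]
ee_rot: [-1.57, 0.043, -0.044]
force: [0.8, -0.0, -1.7]
grip_width: 0.344
```

step_arm([
  [1, [0, 0, -0.001], [0, 0, 0]],
  [1, [0, 0, 0], [0, 0, 0]],
])

```text
t: 28.4
tool_pos: [660.3, 192.4, 21.8]
ee_rot: [-1.57, 0.043, -0.044]
force: [-2.1, -0.8, 4.4]
grip_width: 0.344
```

step_arm([
  [1, [0, 0, -0.001], [0, 0, 0]],
  [1, [0, 0, 0], [0, 0, 0]],
])

```text
t: 28.6
tool_pos: [660.3, 192.4, 21.8]
ee_rot: [-1.569, 0.043, -0.044]
force: [-4.0, -1.1, 11.1]
grip_width: 0.344
```

step_arm([
  [0.0, [0, 0, 0.001], [0, 0, 0]],
  [0.0, [0, 0, 0], [0, 0, 0]],
  [0.0, [0, 0, 0], [0, 0, 0]],
  [0.0, [0, 0, 0], [0, 0, 0]],
])

```text
t: 29.0
tool_pos: [660.0, 192.3, 20.3]
ee_rot: [-1.571, 0.043, -0.043]
force: [0.0, -0.3, -0.3]
grip_width: 0.491
```

step_arm([
  [0, [0, 0, 0.02], [0, 0, 0]],
  [0, [0, 0, 0.04], [0, 0, 0]],
  [0, [-0.01, 0, 0.04], [0, 0, 0]],
  [0, [-0.04, 0, 0.03], [0, 0, 0]],
  [0, [-0.04, 0, 0.03], [0, 0, 0]],
  [0, [-0.03, 0, 0.03], [0, 0, 0]],
  [0, [0, 0, 0], [0, 0, 0]],
  [0, [0, 0, 0], [0, 0, 0]],
])

```text
t: 29.8
tool_pos: [540.2, 192.7, 211.4]
ee_rot: [-1.569, 0.041, -0.044]
force: [-0.1, -0.2, -0.1]
grip_width: 0.503
```

Run:
```python
from h import *
w=look('w15',NAMES)
t=manip.get_image('top');save(t,'top2');s=manip.get_image('scene');save(s,'scene2')
cv2.imwrite('pics/top2z.png',cv2.resize(t['image'][120:280,140:490][...,::-1],(800,366),interpolation=cv2.INTER_CUBIC))
cv2.imwrite('pics/scene2z.png',cv2.resize(s['image'][90:330,200:520][...,::-1],(800,600),interpolation=cv2.INTER_CUBIC))
```

```text
block_mid [429.  169.3] 0.96 at z 17 [667.3 188.6  17. ]
lock_ring_mid [414.6 246.7] 0.93 at z 12 [655.   85.9  12. ]
wide_well [428.4 169.6] 0.69 at z 5 [670.7 185.5   5. ]
oblong_well [418.7 165.5] 0.73 at z 5 [658.7 191.2   5. ]
post_insert [411.2 241.8] 0.81 at z 5 [652.5  89.7   5. ]
post_insert [429.2 169.7] 0.59 at z 5 [671.7 185.3   5. ]
t 30.35 tcp [540.2 192.1 210.3] jaw [ 0.998 -0.055 -0.   ] yaw -0.055 down [-0. -0. -1.] q [-0.75  0.33  0.43  1.82 -0.16  1.03 -0.32]
```

View pics/w15.png

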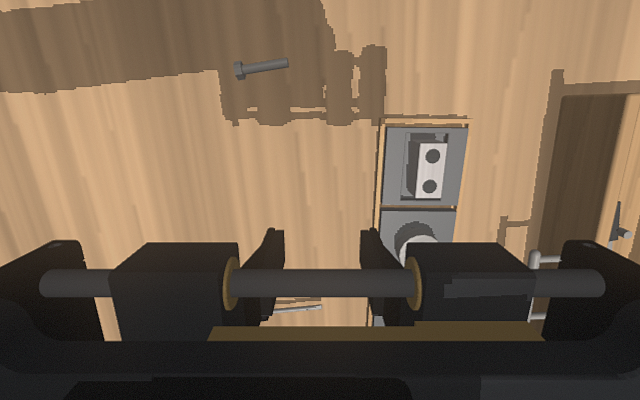

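View pics/top2z.png

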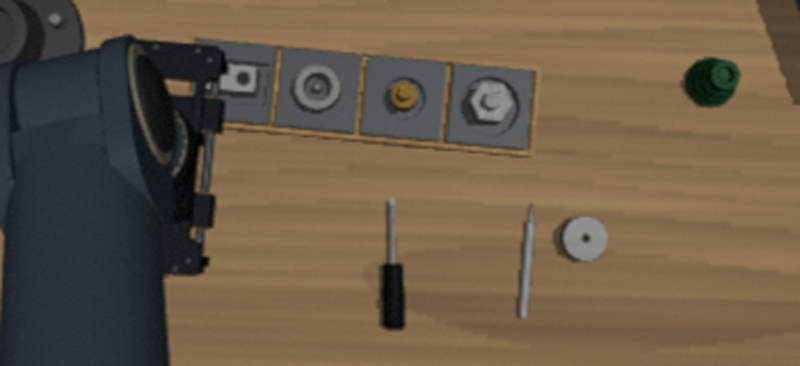

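View pics/scene2z.png

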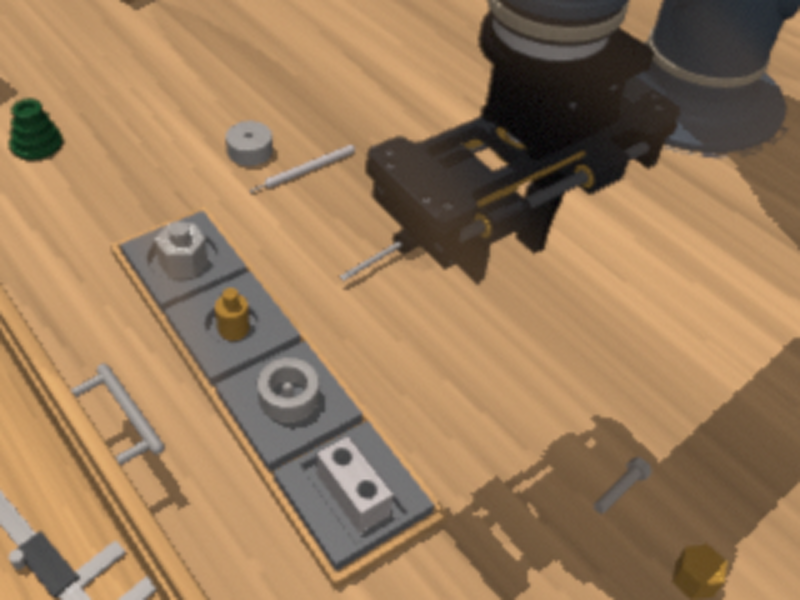

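All four parts sit in their places in every view, and the plug, spacer and clutter appear unmoved. I'll check the centring with the arm clear of the tray.

step_arm([
  [-1, [-0.02, -0.045, 0], [0, 0, 0]],
  [-1, [-0.02, -0.045, 0], [0, 0, 0]],
  [-1, [-0.02, -0.045, 0], [0, 0, 0]],
  [-1, [-0.02, -0.045, 0.02], [0, 0, 0]],
  [-1, [0, -0.02, 0.03], [0, 0, 0]],
  [-1, [0, 0, 0], [0, 0, 0]],
  [-1, [0, 0, 0], [0, 0, 0]],
])

```text
t: 31.15
tool_pos: [461.6, -5.0, 260.1]
ee_rot: [-1.569, 0.042, -0.045]
force: [-0.1, -0.2, -0.4]
grip_width: 0.981
```

Run:
```python
from h import *
w=look('w16',NAMES)
t=manip.get_image('top');save(t,'top3')
s=manip.get_image('scene')
zs=dict(connector_mid=34,sensor_mid=33,block_mid=26,lock_ring_mid=31,narrow_well=5,wide_well=5,oblong_well=5,post_insert=5,plug_mid=13,spacer_mid=12)
for n,p in(('w',w),('top',t),('scene',s)):
    for k in NAMES:
        r=manip.place_of(p,k)
        if r: print(n,k,round(r[0]['score'],2),atz(p,np.array(r[0]['location'])*[640,400],zs[k])[:2].round(1))
    np.save(n+'_f.npy',dict(intrinsics=p['intrinsics'],R=p['R'],t=p['t']),allow_pickle=True)
cv2.imwrite('pics/top3z.png',cv2.resize(t['image'][130:195,215:380][...,::-1],(800,315),interpolation=cv2.INTER_CUBIC))
```

```text
connector_mid [468.2 157.3] 0.64 at z 25 [653.2  -5.6  25. ]
connector_mid [349.5 299.4] 0.55 at z 25 [ 492.1 -212.2   25. ]
sensor_mid [457.7 230.9] 0.97 at z 24 [ 647.3 -109.7   24. ]
lock_ring_mid [477.3  76. ] 0.67 at z 12 [662.4  94.3  12. ]
spacer_mid [348.9 300.8] 0.71 at z 24 [ 491.2 -215.3   24. ]
narrow_well [457.7 159.5] 0.78 at z 5 [648.4 -11.8   5. ]
wide_well [448.8 226.9] 0.86 at z 5 [ 642.5 -111.3    5. ]
post_insert [468.2  80.3] 0.64 at z 5 [654.6  90.2   5. ]
t 31.7 tcp [461.2  -4.9 259.3] jaw [ 0.999 -0.055 -0.   ] yaw -0.055 down [-0. -0. -1.] q [-0.58  0.07  0.54  1.99 -0.04  1.09 -0.08]
w connector_mid 0.64 [648.9  -3.8]
w sensor_mid 0.97 [ 643.2 -105.6]
w lock_ring_mid 0.67 [653.3  93.4]
w spacer_mid 0.71 [ 492. -224.]
w narrow_well 0.78 [648.4 -11.8]
w wide_well 0.86 [ 642.5 -111.3]
w post_insert 0.64 [654.6  90.2]
top connector_mid 0.51 [644.6  -8.5]
top sensor_mid 0.77 [ 645.  -101.3]
top block_mid 0.65 [659.7 199.5]
top lock_ring_mid 0.56 [654.1  91.6]
top plug_mid 0.71 [497.4 399.7]
top spacer_mid 0.72 [ 486.4 -225.8]
top narrow_well 0.65 [655.7  -7.4]
top wide_well 0.83 [ 641.9 -105.8]
top oblong_well 0.64 [661. 199.]
top post_insert 0.89 [656.7  89.2]
scene connector_mid 0.57 [652.4  98.8]
scene sensor_mid 0.69 [ 642.2 -105.2]
scene block_mid 0.75 [660.5 186.5]
scene lock_ring_mid 0.71 [653.5 100.4]
scene plug_mid 0.54 [491.8 393.4]
scene spacer_mid 0.78 [ 481.9 -229.1]
scene narrow_well 0.77 [644.5  -5.9]
scene wide_well 0.82 [ 645.6 -108. ]
scene oblong_well 0.85 [664.1 190. ]
scene post_insert 0.66 [653.6 102.5]
```

View pics/top3z.png

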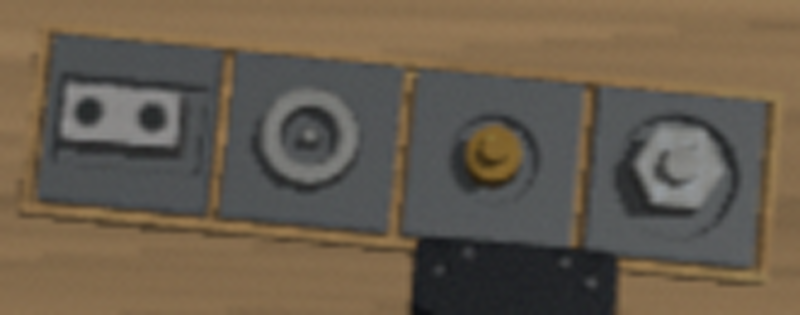

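View pics/w16.png

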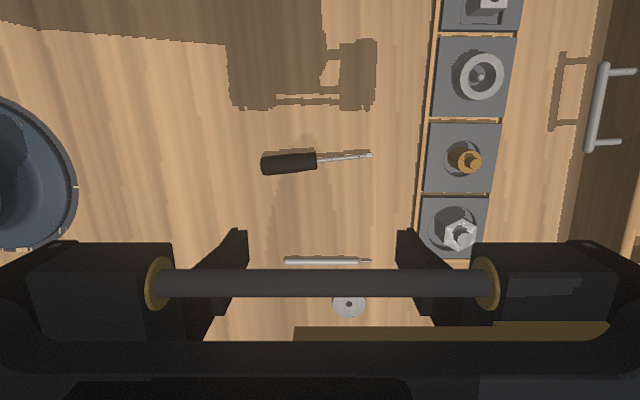

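Run:
```python
from h import *
t=np.load('top_f.npy',allow_pickle=True).item()
f=lambda u,z:atz(t,(215+(u[0]+.5)*165/800-.5,130+(u[1]+.5)*65/315-.5),z)[:2]
D=dict(block=([(50,33),(222,50),(212,213),(37,200)],(120,113)),ring=([(235,53),(403,70),(392,233),(217,218)],(308,137)),conn=([(415,70),(583,88),(572,247),(402,233)],(493,153)),sens=([(598,90),(772,103),(757,268),(583,247)],(682,167)))
for k,(c,o) in D.items():
    C=np.array([f(u,19) for u in c]);print(k,C.mean(0).round(1),f(o,43).round(1),(f(o,43)-C.mean(0)).round(1))
w=np.load('w15.npy',allow_pickle=True).item()
print(rectfit('w15',(400,130,460,205),43))
im=cv2.imread('pics/w15.png');cv2.imwrite('pics/w15z.png',cv2.resize(im[110:215,370:480],None,fx=5,fy=5,interpolation=cv2.INTER_CUBIC))
```

```text
block [661.  191.7] [662.1 193.4] [1.2 1.6]
ring [653.4  92.4] [652.4  92.7] [-1.   0.4]
conn [647.7  -6.9] [646.9  -6.3] [-0.8  0.6]
sens [ 641.2 -108.2] [ 642.5 -107.7] [1.4 0.6]
(array([ 415,  143,   33,   55, 1168], dtype=int32), ((660.1957397460938, 192.95721435546875), (60.514347076416016, 29.709964752197266), 86.86182403564453), 'long axis yaw from y', np.float32(-0.054770485))
```

View pics/w15z.png

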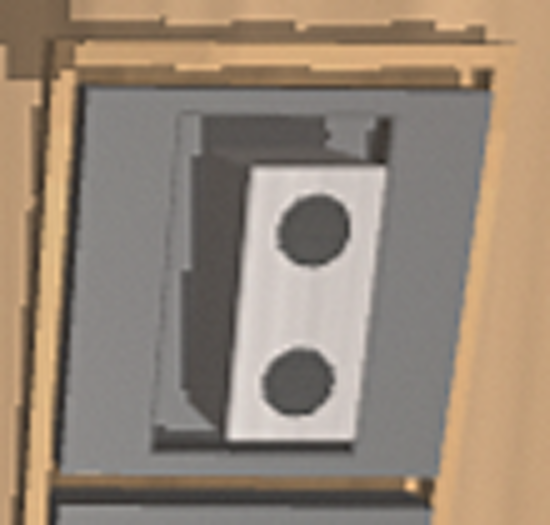

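All parts lie within about 2 mm of their centres and read at seated height. The block is flat and level in its well, with its long axis at -0.055 rad, parallel to the tray. The gripper is clear and touching nothing, so I'm handing in.

```bash
python3 -c "
from bench import manip
print(manip.close_job())"
```

```text
the job is handed in; nothing more can be done
None
```

I packed all four parts and handed the job in at about 32 s. The connector is upright in the small well, the locking ring is flat over the post, the sensor is upright in the big well and the block is flat in the oblong well.

- **Seating:** I lowered each part until the wrist felt it touch down (about 7–11 N) before opening the gripper. Nothing was dropped.
- **Centring:** In the last top view, measured against each insert's own edges, every part lies within about 2 mm of its centre. The block reads about (+1, +2) mm and the other three are 1–1.5 mm off. The wrist camera agreed for the block, which is parallel to the tray.
- **Look-alikes:** I never touched the plug or the spacer, and in the final pictures they stand where they were.
- **Disagreements:**
  - Some network reports were off: in the last scene view it put the connector at the ring's place, and it put the oblong well's origin 7–8 mm off in one top view. I went by the picture edges instead.
  - Positions from different cameras differed by 1–3 mm, up to about 5 mm for the connector in the gripper. I set each part down by comparing it with its well or post in the same view.

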